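# Centre the wire spool and spread its snap ring around the winder spindle

### The job

On the coil winder, drop the orange tapered plug over the spindle and set it fully home in the neck of the copper wire spool, small end down, and let go of it. Then take the red-handled spreading pliers, squeezing them only lightly, put their tips between the two lugs of the snap ring on its white stand, squeeze the handles fully to spread the ring, lift it off and slide it down over the spindle to the groove just above the plug. Finish while still holding it there with the pliers: ring spread, level, around the groove and not pressed hard against anything, and leave the two coils and the jar alone.

Things in the scene. Friction and masses are not known exactly. Their poses are not given: they have to be found in the camera images.
- winder: Coil winder head, fixed. Origin: centre of the underside of its blue base plate (100 x 100 x 12 mm), z up. On it a fixed copper wire spool with black flanges of 84 mm diameter, upper face 62 mm above the bench, open neck of 55 mm bore; in its middle a steel spindle of 28 mm diameter, 106 mm high, its last 5 mm tapering to 20 mm diameter.
- neck (a point): Centre of the spool's neck mouth, on the spindle axis, at the height of the spool's upper face (62 mm above the bench).
- groove (a point): Centre of the spindle's groove (brass coloured, 22 mm diameter, 9 mm high: from 82 to 91 mm above the bench), on the spindle axis. With the plug fully home the plug's top face is level with the bottom of the groove.
- spindle_top (a point): Top of the spindle on its axis, 106 mm above the bench.
- plug: Loose orange tapered plug, 80 g, 38 mm high, 35 mm through bore, standing on its small end. Origin: centre of the small end, z up. Taper 41 to 51 mm diameter (z 0 to 18), flange 62 mm (z 18 to 22), hub 45 mm (z 22 to 38): grasp the hub from above, fingertips just over the flange. Home, the flange lies on the spool's upper face: origin 18 mm below point neck.
- ring_stand: White fixed block 80 x 70 x 20 mm with a grey post of 10 mm diameter that rises 7 mm above it, 3 mm from its centre towards the lugs; the snap ring lies loose round the post. Origin: centre of the underside. Its x axis points away from the ring's lugs, about the way the ring's x axis points.
- snap_ring: Loose dark steel snap ring, 34 g, lying level on its stand, 4 mm thick, 26 mm inner and 34 mm outer diameter relaxed. Origin: centre of the relaxed ring, underside; z up; +x to the hinge knuckle at its back, gap and lugs at -x. Lugs run from x -11 to -24, 8 mm high from the underside; inner faces 17 mm apart at x -24, 18.5 mm at x -20, where the tips belong.
- ring_eye (a point): Middle of the spread ring's free opening: 3.2 mm from the ring's origin towards the lugs, 2 mm above the underside (mid thickness). At the pliers' stop the ring is spread about 0.29 rad a side, its eye clears a shaft of about 33 mm, and it is carried by its own springy push (about 4 N) on the tips. It shifts a few mm on the tips while it is spread.
- ring_left (a joint): How far the left half of the snap ring is spread about its back knuckle, rad; 0 relaxed, positive spread. The right half mirrors it.
- pliers: Loose snap ring spreading pliers, 110 g, level on a rest 30 mm high. Origin: pivot, at the underside of the handles; z up; +x to the tips, y across the handles. Red handles x -33 to -87, z 0 to 12 mm. Squeezing them spreads the tips, 1.3 mm per mm; a spring opens them (10 N at each handle, 14 N at the stop, 4 N more with the ring); a stop limits the spread.
- pliers_grip (a point): Where to take the pliers: between the handles at their mid height, x -50, z 6 mm in the pliers' frame. There the handles measure about 55 mm over their outsides relaxed and 28 to 31 mm at the stop; the balance point is near. They splay towards the rear, so the pliers creep up to 5 mm forward in the grip when squeezed. Held at 50 to 53 mm, the tips still fit between the relaxed lugs.
- pliers_tips (a point): Midway between the two round tips (4.5 mm diameter, pointing down, 10 mm long below the jaws), at their lower ends: x 66, z -10 mm in the pliers' frame. Closed, the pair is 8 mm wide over the outside (y).
- lever_left (a joint): How far the left lever of the pliers is squeezed, rad; 0 relaxed (tips together), 0.24 at the stop (tips fully spread). The right lever mirrors it.
- pliers_rest: Fixed aluminium block 80 x 44 x 30 mm under the pliers, 30 mm behind their pivot. Origin: centre of its underside; x along the pliers.
- coil_a: Bystander: loose copper-wound toroid coil, 28 mm diameter, 12 mm high. Origin: centre of the underside.
- coil_b: Bystander: another such coil, 28 mm diameter, 12 mm high. Origin: centre of the underside.
- jar: Bystander: loose white jar with a grey cap, 40 mm diameter, 60 mm high. Origin: centre of the underside.

How it is judged:
On the way, in this order (a step that is already met when the one before it is completed fails the run):
1. the plug sits fully home in the spool's neck and is let go (horizontal distance between plug and neck below 0.004 m and z of plug in the frame of neck between -0.021 and -0.0155 m and angle between plug's own z axis and vertical below 0.08 rad and contact force between the fingers and plug below 0.3 N), for 0.2 s.
2. the spread ring is lifted off its stand on the pliers (value of joint ring_left above 0.18 rad and z of snap_ring in the frame of ring_stand above 0.04 m and contact force between pliers and snap_ring above 0.5 N), for 0.2 s.
At the end, for the whole second after the job is handed in: Plug home (4 mm of the axis, origin 15.5-21 mm under the neck mouth, tilt < 0.08 rad), released. Ring spread >= 0.2 rad by the pliers (>= 0.2 rad) in the fingers, its eye within 5 mm of the axis and 3.5 mm of mid groove, tilt < 0.12 rad, ring and pliers pressing plug and winder < 6 N, at rest (all of step 1 and horizontal distance between ring_eye and groove below 0.005 m and z of ring_eye in the frame of groove between -0.0035 and 0.0035 m and angle between snap_ring's own z axis and vertical below 0.12 rad and value of joint each of ring_left, lever_left above 0.2 rad and contact force between pliers and snap_ring above 1 N and contact force between the fingers and pliers above 4 N and contact force between the fingers and snap_ring below 0.3 N and contact force between each of snap_ring, pliers and plug below 6 N and contact force between each of snap_ring, pliers and winder below 6 N and linear speed of snap_ring below 0.03 m/s); the arm keeps its last pose, push and grip.
It fails at once if a coil or the jar is moved more than 20 mm (distance of any of coil_a, coil_b, jar from where it was at the start of the episode above 0.02 m).
It also fails if it takes over 64 s, if anything falls off the work surface, if the arm or the gripper's body presses on something with over 40 N, if the wrist force passes 120 N, or if a joint passes its speed limit or range.

### The arm

A 7-joint arm with a two-finger parallel gripper is mounted at the origin on the work surface. World frame = base frame: x ahead of the robot, y to its left, z up, the work surface at z = 0. Lengths are in m, angles in rad, forces in N, time in s.
With the tool pointing down it reaches from about 0.4 to 0.85 m from the base axis. Payload 10.4 kg.
Tool frame: the origin (TCP) lies on the centre line of the jaws, within the pads' length; the fingertips stand 17 mm ahead of it and the grasp point (between the pads) lies 2 mm behind it; z points along the fingers, y is the line along which they close (so a half turn about z gives the same grasp; the last joint's range is limited). The gripper opens to 85 mm and grips with 20 to 120 N. Pads are 22 mm wide; open, the fingers measure 114 mm over their backs; the gripper's body (76 mm by 85 mm) begins 54 mm behind the grasp point. The pads swing forward as they close: fully open they stand 13 mm farther back than shut.
Start: joints at [-1.253, 0.332, -0.065, 1.46, 0.022, 1.35, -0.088], TCP at [0.209, 0.589, 0.248] pointing down, gripper open.
Joint ranges: [-2.6, 2.6], [-0.5, 2.12], [-1.47, 1.34], [0.16, 2.42], [-1.27, 4.41], [0.06, 2.06], [-2.6, 2.6]. Speed limits (rad/s): [2.22, 2.22, 2.79, 2.79, 3.14, 3.14, 3.14].

### API

Orientations are given as a 3x3 rotation matrix whose columns are the frame's x, y, z axes.
In Python, from station import robot gives the robot as it stands. The module is installed in compiled form; this text tells all that it offers.
- The arm moves only by the tool apply_moves, never from a script. Its argument "plan" is a list of rows, each a list of 4 numbers: the shift along the tool's x, y, z in units of 0.25 m (1.0 is 0.25 m), then the turn about the tool's z in units of pi rad (1.0 is pi rad). A call has 1 to 5 rows; each row shifts and turns the commanded pose from where the row before left it, along the tool's axes as they then stand; what a row does not reach is not made up. A row lasts 1/8 s, in which the tool goes at most 62.5 mm and 10.7 degrees, less where a joint would pass 70% of its speed; a pose out of reach is approached as far as the arm can. A call with a number of a shift or a turn outside -1 to 1 is refused whole. A call with a gripper value outside its range is refused whole. "claw" is the opening, from 0 (shut) to 1 (fully open), set as the call begins (left out, the last holds). The fingers move at their own pace and stop on an object; "squeeze" is the grip in N (left out, the last holds). Time passes only in rows, so rows that do not move let the fingers close. It gives the time, the measured TCP pose, the force, the opening and the grip force at its end, in the units of the state.
- robot.sense(): the state, without advancing time (a new reading comes with each control period).
- robot.snapshot(name): name is "scene" or "top"; returns a dict with "frame" (420x560x3 uint8, blue, green, red), "fx", "fy", "cx", "cy" (pixels), "eye" and "rotation" of the camera in the world. Camera axes: x right, y down, z forward; pixel columns grow to the right and rows downward; lengths in m; the calibration is good to about 2 mm. A picture is of the moment at which its call begins. There is no depth.
- robot.close_job(): hands the job in; it is judged then, once.
Trained networks look in a picture, given as the dict that the camera call returned (one of the last four; its "shot" number tells which), for a name from the list of things; names that differ only in an ending like _2 or _b are one class to them, and where a whole thing is asked for, a point or a joint stands for the part that bears it (a point fixed in the world has none). Each returns a list of dicts, best first, with "conf" (0 to 1); they miss things now and then, are a little off and sometimes report something else, mostly with a low value. They report only what shows in the picture. A call takes as long as a camera call.
- robot.search_frame(name, picture): "extent" ([centre column, centre row, width, height] in pixels, round what is visible of it).
- robot.trace(name, picture): "region" (420x560 bool, what is visible of it) and "extent" ([centre column, centre row, width, height] in pixels, round what is visible of it).
- robot.mark_of(name, picture): "position" ([column, row] in pixels: a listed point, or the origin of a listed thing).
The state is a dict: "t": time; "joints": joint angles; "qvel": joint speeds; "effort": joint torques, N m; "tcp_pos": TCP position; "tcp_rot": TCP orientation; "force": force on the tool from outside, world axes, zero at the start; "ft_torque": the same for the moment, N m; "opening": finger opening in m; "grasp_force": force on a finger pad.
Only numpy, scipy, OpenCV 4.12 (cv2) and the standard library are available. Lean on these libraries where they do the work, as an engineer would, in place of code of your own. Each camera call takes 0.05 s, during which the arm holds its last target. There are 200 camera calls.

## Working session

There is one attempt and no reset: what is moved stays moved. The work goes in short steps, Python scripts to look and compute and a tool call to move; the robot and the scene stay as the last step left them, time stands still between calls to the robot, and variables do not carry over. Pictures are saved under pics/ and viewed, at most 10 in all, crops included, and the job is handed in when it is done.

Besides the shell and the picture viewer there is one more tool, called after "Emit:" as name(argument=value, ...), one argument or row to a line, values as JSON. apply_moves: Moves the arm, as the interface text tells. Its arguments: {"type":"object","properties":{"plan":{"type":"array","items":{"type":"array","items":{"type":"number","minimum":-1,"maximum":1}}},"claw":{"type":"number"},"squeeze":{"type":"number"}},"required":["plan"]}

```bash
mkdir -p pics; cat > h.py <<'E'
import numpy as np, cv2
from station import robot
def ray(s,uv):
    R=np.array(s["rotation"]);d=R@np.array([(uv[0]-s["cx"])/s["fx"],(uv[1]-s["cy"])/s["fy"],1.]);return np.array(s["eye"]),d
def atz(s,uv,z):
    e,d=ray(s,uv);return e+d*(z-e[2])/d[2]
def tri(s1,u1,s2,u2):
    A=np.zeros((3,3));b=np.zeros(3);
    for s,u in((s1,u1),(s2,u2)):
        e,d=ray(s,u);d=d/np.linalg.norm(d);P=np.eye(3)-np.outer(d,d);A+=P;b+=P@e
    p=np.linalg.solve(A,b);return p
def proj(s,p):
    c=np.array(s["rotation"]).T@(np.array(p)-np.array(s["eye"]));return np.array([s["fx"]*c[0]/c[2]+s["cx"],s["fy"]*c[1]/c[2]+s["cy"]])
E
cat > m.py <<'E'
from h import *
np.set_printoptions(precision=4,suppress=True)
st=robot.sense();print(st["t"],st["tcp_pos"],st["tcp_rot"],st["opening"],st["force"])
a=robot.snapshot("top");b=robot.snapshot("scene")
cv2.imwrite("pics/top0.png",a["frame"]);cv2.imwrite("pics/scene0.png",b["frame"])
print(a["eye"],a["fx"],b["eye"],b["fx"])
Z=dict(winder=0,neck=.062,groove=.0865,spindle_top=.106,plug=0,ring_stand=0,snap_ring=.02,ring_eye=.022,pliers=.03,pliers_grip=.036,pliers_tips=.02,pliers_rest=0,coil_a=0,jar=0)
for n,z in Z.items():
    ra=robot.mark_of(n,a);rb=robot.mark_of(n,b)
    print(n,[(round(r["conf"],2),np.round(r["position"]),atz(a,r["position"],z)[:2]) for r in ra[:2]],'|',[(round(r["conf"],2),np.round(r["position"]),atz(b,r["position"],z)[:2]) for r in rb[:2]], tri(a,ra[0]["position"],b,rb[0]["position"]) if ra and rb else '')
print(robot.sense()["t"])
E
python3 m.py
```

```text
0.0 [0.2088 0.5887 0.2475] [[-0.9425  0.3342 -0.0004]
 [ 0.3342  0.9425 -0.0014]
 [-0.     -0.0014 -1.    ]] 0.08541123540011286 [-0.0883 -0.3246  0.1863]
[0.5299 0.0155 0.9538] 406.2098177655209 [1.0498 0.2409 0.86  ] 437.63456097800076
winder [] | [(0.73, array([203., 163.]), array([ 0.4822, -0.3028])), (0.65, array([334., 272.]), array([0.6066, 0.1296]))] 
neck [(0.97, array([217., 206.]), array([0.608 , 0.1307])), (0.2, array([409., 272.]), array([ 0.4651, -0.2909]))] | [(0.98, array([342., 261.]), array([0.6073, 0.14  ])), (0.51, array([428., 329.]), array([0.663 , 0.3422]))] [0.6068 0.1354 0.0577]
groove [(0.93, array([213., 204.]), array([0.6092, 0.1365]))] | [(0.92, array([338., 254.]), array([0.6107, 0.1308]))] [0.6102 0.1336 0.088 ]
spindle_top [(0.84, array([208., 201.]), array([0.6143, 0.1449]))] | [(0.74, array([244., 224.]), array([ 0.6501, -0.0668])), (0.68, array([343., 248.]), array([0.6037, 0.1362]))] [0.6605 0.0555 0.2439]
plug [(0.85, array([163., 279.]), array([0.4425, 0.2618]))] | [(0.76, array([414., 241.]), array([0.4477, 0.2562]))] [ 0.4435  0.2593 -0.0032]
r
[... 873 characters left out ...]
2961])), (0.58, array([128., 198.]), array([0.6288, 0.3416]))] | [(0.93, array([182., 183.]), array([ 0.5747, -0.2985]))] [ 0.5755 -0.2963  0.022 ]
pliers_rest [(0.97, array([406., 265.]), array([ 0.4759, -0.3062]))] | [(0.93, array([203., 161.]), array([ 0.477, -0.307]))] [ 0.4761 -0.3071 -0.0012]
coil_a [(0.64, array([275., 181.]), array([0.6721, 0.0023])), (0.42, array([430., 170.]), array([ 0.7019, -0.3667]))] | [(0.53, array([133., 214.]), array([ 0.6966, -0.3594])), (0.42, array([265., 265.]), array([ 0.6656, -0.0122]))] [ 0.7261 -0.0712  0.2869]
jar [(0.6, array([127., 194.]), array([0.6403, 0.3509]))] | [(0.89, array([428., 328.]), array([0.6303, 0.3479]))] [0.6383 0.3456 0.0161]
1.5
```

```bash
python3 - <<'E'
import cv2,numpy as np
a=cv2.imread("pics/top0.png");b=cv2.imread("pics/scene0.png")
cv2.imwrite("pics/t0.png",cv2.resize(a[130:330,90:470],(798,420),interpolation=cv2.INTER_CUBIC))
cv2.imwrite("pics/s0.png",cv2.resize(b[110:360,90:470],(798,525),interpolation=cv2.INTER_CUBIC))
E
```

```text
(no output)
```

View pics/t0.png

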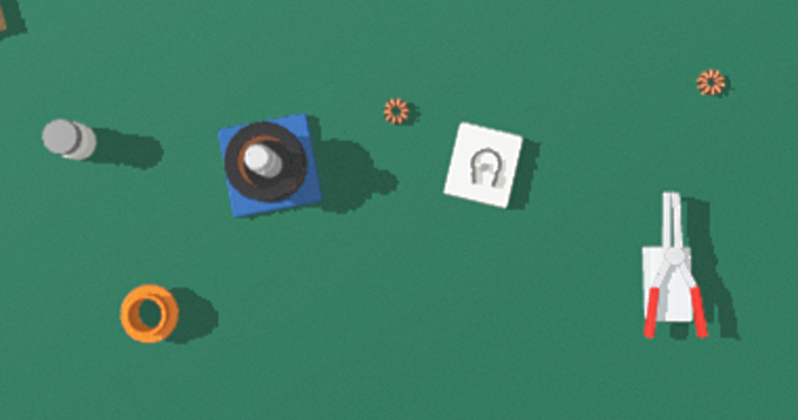

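View pics/s0.png

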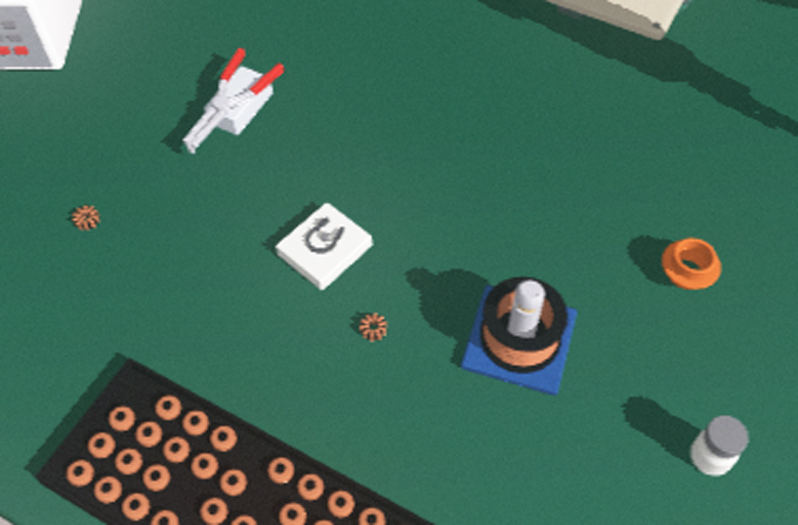

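The top view shows the plug at crop (150,313), the winder at (268,160), the stand with its ring gap facing down (-x) at (485,165), and the pliers with tips up (+x) at (672,195). This agrees with the networks, so I'll refine the poses with silhouette fits.

```bash
cat > fit.py <<'E'
from h import *
from scipy.optimize import minimize
t=np.linspace(0,2*np.pi,48,endpoint=False)
def circ(d,z): return np.c_[d/2*np.cos(t),d/2*np.sin(t),0*t+z]
def box(lx,ly,z0,z1,ox=0): return np.array([[ox+sx*lx/2,sy*ly/2,z] for sx in(-1,1) for sy in(-1,1) for z in(z0,z1)])
PLUG=[np.r_[circ(.041,0),circ(.051,.018)],np.r_[circ(.062,.018),circ(.062,.022)],np.r_[circ(.045,.022),circ(.045,.038)]]
WIND=[box(.1,.1,0,.012),np.r_[circ(.084,.057),circ(.084,.062)],np.r_[circ(.028,.05),circ(.028,.101),circ(.020,.106)]]
STAND=[box(.08,.07,0,.02)]
REST=[box(.08,.044,0,.03)]
K=4
def sil(s,parts,x,y,th,z0=0):
    m=np.zeros((420*K,560*K),np.uint8);c,sn=np.cos(th),np.sin(th);R=np.array([[c,-sn,0],[sn,c,0],[0,0,1]])
    for P in parts:
        uv=np.array([proj(s,R@p+[x,y,z0]) for p in P])
        h=cv2.convexHull(((uv+.5)*K).astype(np.float32)).round().astype(np.int32);cv2.fillConvexPoly(m,h,1)
    return cv2.resize(m.astype(np.float32),(560,420),interpolation=cv2.INTER_AREA)
def fit(s,parts,reg,x,y,th,z0=0,rot=True):
    reg=reg.astype(np.float32)
    f=lambda p:np.abs(sil(s,parts,p[0]/100,p[1]/100,p[2] if rot else th,z0)-reg).sum()/reg.sum()
    i=np.array([x*100,y*100,th]) if rot else np.array([x*100,y*100])
    S=np.array([i]+[i+d for d in (np.diag([.5,.5,.15]) if rot else np.diag([.5,.5]))])
    r=minimize(f,i,method="Nelder-Mead",options=dict(initial_simplex=S,xatol=.005,fatol=1e-4))
    return np.round(np.r_[r.x[:2]/100,r.x[2:]],4),round(r.fun,3)
E
cat > m2.py <<'E'
from fit import *
a=robot.snapshot("top");b=robot.snapshot("scene")
for s,nm in((a,"top"),(b,"scene")):
    hsv=cv2.cvtColor(s["frame"],cv2.COLOR_BGR2HSV);H,Sx,V=cv2.split(hsv)
    for n,P,x,y,th,rot in(("plug",PLUG,.443,.259,0,False),("winder",WIND,.608,.134,.15,True),("ring_stand",STAND,.608,-.1,-.25,True)):
        r=robot.trace(n,s)
        r=[q for q in r if np.linalg.norm(np.array(q["extent"][:2])-proj(s,[x,y,.02]))<30]
        if not r: print(nm,n,"none");continue
        print(nm,n,r[0]["conf"],r[0]["region"].sum(),fit(s,P,r[0]["region"],x,y,th,0,rot))
    # red handles
    red=((H<8)|(H>172))&(Sx>150)&(V>100)
    c0=proj(s,[.46,-.30,.036]);yy,xx=np.nonzero(red);k=np.hypot(xx-c0[0],yy-c0[1])<40
    m=np.zeros_like(red,np.uint8);m[yy[k],xx[k]]=1
    n,l,stt,cen=cv2.connectedComponentsWithStats(m)
    for i in range(1,n):
        if stt[i,4]>15:
            yy,xx=np.nonzero(l==i);P=np.array([atz(s,(u,v),.038)[:2] for u,v in zip(xx,yy)]);w,vv=np.linalg.eigh(np.cov(P.T));d=vv[:,1]*np.sign(vv[0,1])
            print(nm,"handle",stt[i,4],P.mean(0),np.arctan2(d[1],d[0]),"len",np.ptp(P@d))
    # ring: dark on stand top
    G=cv2.cvtColor(s["frame"],cv2.COLOR_BGR2GRAY)
    M=np.zeros_like(G);h=np.array([proj(s,[.608+.03*dx,-.1+.027*dy,.02]) for dx,dy in((-.8,-.8),(.8,-.8),(.8,.8),(-.8,.8))]).round().astype(int)
    cv2.fillConvexPoly(M,h,1);d=(M>0)&(G<130)
    yy,xx=np.nonzero(d);P=np.array([atz(s,(u,v),.024)[:2] for u,v in zip(xx,yy)]);print(nm,"ring px",len(P),P.mean(0),P.min(0),P.max(0))
# rectified view of stand z=.022 & pliers
def rect(s,x0,y0,w,h,z,sc):
    # out: up=+x,left=+y
    dst=np.float32([[0,0],[w*sc,0],[w*sc,h*sc],[0,h*sc]]);src=np.float32([proj(s,[x0+h/2,y0+w/2,z]),proj(s,[x0+h/2,y0-w/2,z]),proj(s,[x0-h/2,y0-w/2,z]),proj(s,[x0-h/2,y0+w/2,z])])
    return cv2.warpPerspective(s["frame"],cv2.getPerspectiveTransform(src,dst),(int(w*sc),int(h*sc)),flags=cv2.INTER_CUBIC)
top=np.hstack([rect(s,.612,-.1,.08,.06,.024,4900) for s in(a,b)])
bot=np.hstack([rect(s,.50,-.305,.12,.18,.036,1500) for s in(a,b)])
bot=cv2.copyMakeBorder(bot,0,0,0,max(0,top.shape[1]-bot.shape[1]),cv2.BORDER_CONSTANT)
cv2.imwrite("pics/r1.png",np.vstack([top,bot]))
E
python3 m2.py
```

```text
top plug 0.73 427 (array([0.4433, 0.2622]), np.float64(0.446))
top winder 0.78 1849 (array([0.6063, 0.1354, 0.1971]), np.float64(0.032))
top ring_stand none
top handle 97 [ 0.44659677 -0.27826294] -0.1430790176191993 len 0.05216090713405158
top handle 103 [ 0.44752731 -0.32908334] 0.13976155717448635 len 0.051891699459434726
top ring px 21 [ 0.60222576 -0.10288873] [ 0.58613146 -0.11915952] [ 0.61845193 -0.0891302 ]
scene plug 0.86 548 (array([0.4409, 0.2602]), np.float64(0.052))
scene winder 0.75 2126 (array([0.6024, 0.1348, 0.1837]), np.float64(0.067))
scene ring_stand 0.75 1056 (array([ 0.6036, -0.102 , -0.2357]), np.float64(0.087))
scene handle 69 [ 0.44476168 -0.32909355] 0.1663193373660646 len 0.0523883124025899
scene handle 79 [ 0.44440076 -0.27794142] -0.1106301505295881 len 0.05410152104274668
scene ring px 64 [ 0.60539389 -0.10310435] [ 0.58533784 -0.11987538] [ 0.62486342 -0.08707876]
```

View pics/r1.png

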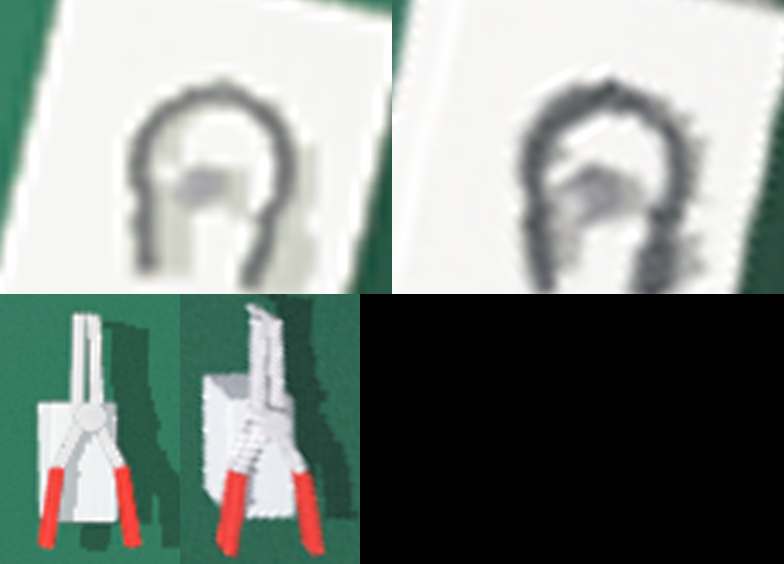

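The rectified views put the ring centre at (213,165) px, about (.608,-.1035), opening to -x with yaw around -0.15. The pliers pivot is near (.507,-.304), yaw near 0.02. Next is the plug.

```bash
cat > go.py <<'E'
import sys,json
from h import *
# usage: go.py "x,y,z[,yawdeg[,maxstep_mm]]" ...   yaw = world heading of tool y (mod 180)
st=robot.sense();p=np.array(st["tcp_pos"]);R=np.array(st["tcp_rot"])
print("t",round(st["t"],2),"tcp",np.round(p,4),"yaw",round(np.degrees(np.arctan2(R[1,1],R[0,1])),2),"tilt",np.round(R[:2,2],4),"open",round(st["opening"],4),"F",np.round(st["force"],2),"M",np.round(st["ft_torque"],2),"gf",round(st["grasp_force"],1))
for a in sys.argv[1:]:
    v=[float(q) for q in a.split(",")];tgt=np.array(v[:3]);mx=(v[4] if len(v)>4 else 60)/1000
    yaw=np.degrees(np.arctan2(R[1,1],R[0,1]));dy=0
    if len(v)>3: dy=(v[3]-yaw+90)%180-90
    n=max(1,int(np.ceil(np.linalg.norm(tgt-p)/mx)),int(np.ceil(abs(dy)/10)))
    rows=[];d=(tgt-p)/n
    for i in range(n):
        s=R.T@d/.25;tu=round(-dy/n/180,3);rows.append([round(float(q),3) for q in s]+[tu])
        p=p+R@np.array(rows[-1][:3])*.25;c,sn=np.cos(tu*np.pi),np.sin(tu*np.pi);R=R@np.array([[c,-sn,0],[sn,c,0],[0,0,1]])
    for i in range(0,n,5): print(a,json.dumps(rows[i:i+5]))
E
python3 go.py .443,.2605,.11 .443,.2605,.040
```

```text
t 1.9 tcp [0.2089 0.5891 0.2483] yaw 70.48 tilt [0.     0.0001] open 0.0854 F [ 0.62 -0.41 -0.32] M [-0.03  0.02 -0.01] gf 0.0
.443,.2605,.11 [[-0.165, -0.116, 0.069, 0.0], [-0.165, -0.116, 0.069, 0.0], [-0.165, -0.116, 0.069, 0.0], [-0.165, -0.116, 0.069, 0.0], [-0.165, -0.116, 0.069, 0.0]]
.443,.2605,.11 [[-0.165, -0.116, 0.069, 0.0], [-0.165, -0.116, 0.069, 0.0], [-0.165, -0.116, 0.069, 0.0]]
.443,.2605,.040 [[-0.001, 0.001, 0.141, 0.0], [-0.001, 0.001, 0.141, 0.0]]
```

Emit:
apply_moves(
  plan=[
    [-0.165,-0.116,0.069,0],
    [-0.165,-0.116,0.069,0],
    [-0.165,-0.116,0.069,0],
    [-0.165,-0.116,0.069,0],
    [-0.165,-0.116,0.069,0],
  ],
  claw=1,
)

```text
t: 2.52
tcp_pos: [0.3557, 0.3821, 0.1618]
tcp_rot: [[-0.942, 0.334, 0.0], [0.334, 0.942, 0.001], [-0.0, 0.001, -1.0]]
force: [1.4, 1.0, 0.1]
opening: 0.0853
grasp_force: 0.0
```

Emit:
apply_moves(
  plan=[
    [-0.165,-0.116,0.069,0],
    [-0.165,-0.116,0.069,0],
    [-0.165,-0.116,0.069,0],
    [0,0,0,0],
    [0,0,0,0],
  ],
)

```text
t: 3.15
tcp_pos: [0.4422, 0.2607, 0.1105]
tcp_rot: [[-0.942, 0.334, -0.0], [0.334, 0.942, 0.001], [0.0, 0.001, -1.0]]
force: [-0.0, 0.1, 0.2]
opening: 0.0853
grasp_force: 0.0
```

```bash
python3 go.py .443,.2605,.040,,70 2>/dev/null || python3 go.py .443,.2605,.040
```

```text
t 3.15 tcp [0.4422 0.2607 0.1105] yaw 70.47 tilt [-0.      0.0006] open 0.0853 F [-0.03  0.06  0.2 ] M [ 0.07  0.   -0.06] gf 0.0
t 3.15 tcp [0.4422 0.2607 0.1105] yaw 70.47 tilt [-0.      0.0006] open 0.0853 F [-0.03  0.06  0.2 ] M [ 0.07  0.   -0.06] gf 0.0
.443,.2605,.040 [[-0.002, 0.0, 0.141, 0.0], [-0.002, 0.0, 0.141, 0.0]]
```

Emit:
apply_moves(
  plan=[
    [-0.002,0,0.141,0],
    [-0.002,0,0.141,0],
    [0,0,0,0],
  ],
)

```text
t: 3.52
tcp_pos: [0.4413, 0.2602, 0.0383]
tcp_rot: [[-0.943, 0.332, -0.003], [0.332, 0.943, -0.002], [0.003, -0.003, -1.0]]
force: [0.5, 0.1, 0.4]
opening: 0.0852
grasp_force: 0.0
```

Emit:
apply_moves(
  plan=[
    [0,0,0,0],
    [0,0,0,0],
    [0,0,0,0],
    [0,0,0,0],
    [0,0,0,0],
  ],
  claw=0.3,
  squeeze=30,
)

```text
t: 4.15
tcp_pos: [0.4441, 0.2606, 0.0415]
tcp_rot: [[-0.943, 0.334, 0.002], [0.334, 0.943, 0.002], [-0.001, 0.002, -1.0]]
force: [-2.2, -0.5, 8.8]
opening: 0.0447
grasp_force: 29.4
```

Emit:
apply_moves(
  plan=[
    [0,0,0,0],
    [0,0,0,0],
  ],
)

```text
t: 4.4
tcp_pos: [0.4441, 0.2606, 0.0415]
tcp_rot: [[-0.943, 0.334, 0.002], [0.334, 0.943, 0.002], [-0.001, 0.002, -1.0]]
force: [-2.2, -1.4, 7.8]
opening: 0.0446
grasp_force: 29.4
```

Emit:
apply_moves(
  plan=[
    [0,0,-0.2,0],
    [0,0,-0.2,0],
    [0,0,0,0],
    [0,0,0,0],
  ],
)

```text
t: 4.9
tcp_pos: [0.4432, 0.2597, 0.1398]
tcp_rot: [[-0.942, 0.334, 0.0], [0.334, 0.942, 0.0], [-0.0, 0.0, -1.0]]
force: [0.2, -0.7, -0.1]
opening: 0.0444
grasp_force: 31.4
```

```bash
cat > m3.py <<'E'
from fit import *
st=robot.sense();p=np.array(st["tcp_pos"])
a=robot.snapshot("top");b=robot.snapshot("scene")
pz=[robot.mark_of("plug",s) for s in(a,b)]
z=p[2]-.0405
for s,r in zip((a,b),pz): print("plug",[(round(q["conf"],2),atz(s,q["position"],z)) for q in r[:1]])
if all(pz): print(tri(a,pz[0][0]["position"],b,pz[1][0]["position"]))
# spindle measurement: bright pixels of spindle; groove/neck marks
for n,zz in(("neck",.062),("groove",.0865),("spindle_top",.106)):
    rr=[robot.mark_of(n,s) for s in(a,b)]
    print(n,[(round(q["conf"],2),np.round(atz(s,q["position"],zz)[:2],4)) for s,r in zip((a,b),rr) for q in r[:2]])
for s,nm in((a,"top"),(b,"scene")):
    cv2.imwrite(f"pics/{nm}3.png",s["frame"])
    G=cv2.cvtColor(s["frame"],cv2.COLOR_BGR2GRAY)
E
python3 m3.py; python3 go.py; python3 - <<'E'
import cv2,numpy as np
a=cv2.imread("pics/top3.png");b=cv2.imread("pics/scene3.png")
c=np.hstack([cv2.resize(a[160:260,150:250],(400,400),interpolation=cv2.INTER_CUBIC),cv2.resize(b[200:300,300:400],(400,400),interpolation=cv2.INTER_CUBIC)])
cv2.imwrite("pics/w3.png",c)
E
```

```text
plug [(0.74, array([0.4365897 , 0.26098808, 0.09932845]))]
plug [(0.72, array([0.44171963, 0.2515068 , 0.09932845]))]
[0.43852894 0.2560776  0.09909249]
neck [(0.75, array([0.604 , 0.1359])), (0.67, array([0.6048, 0.1344]))]
groove [(0.86, array([0.5994, 0.1351])), (0.73, array([ 0.5091, -0.2822])), (0.89, array([0.6099, 0.1355]))]
spindle_top [(0.61, array([0.6082, 0.143 ])), (0.61, array([0.603 , 0.1364])), (0.5, array([ 0.6241, -0.2436]))]
t 5.4 tcp [0.4433 0.2597 0.1396] yaw 70.47 tilt [-0.0003 -0.0002] open 0.0446 F [ 0.72 -0.17 -1.34] M [ 0.    0.02 -0.05] gf 31.4
```

View pics/w3.png

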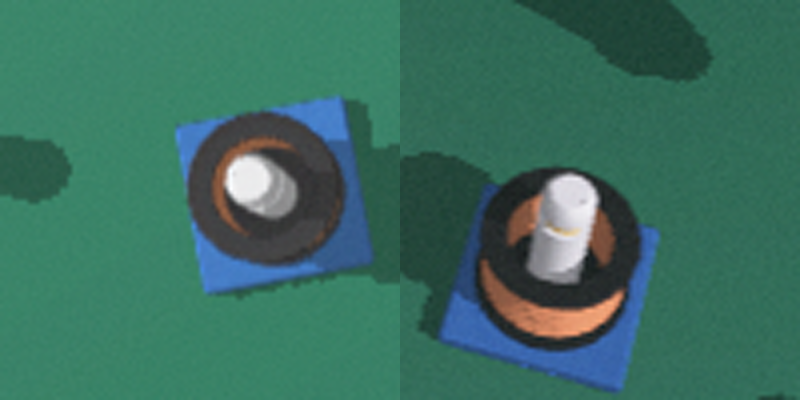

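The top crop shows the spool flange centre at about pixel (216.0,206.8) and the spindle shoulder at about (212.5,204.75). The scene crop has the spindle top near column 342.9, with the top edge at row 242.6.

```bash
cat > cal.py <<'E'
from fit import *
a=robot.snapshot("top");b=robot.snapshot("scene")
print(atz(a,(216,206.8),.062),atz(a,(212.5,204.75),.101))
# projected check in scene / top for axis candidates
def ext(s,d,z,x,y):
    uv=np.array([proj(s,p+[x,y,0]) for p in circ(d,z)]);return np.round(np.r_[uv.min(0),uv.max(0)],1)
for c in((.608,.134),(.606,.1345),(.604,.135)):
    print(c,"top fl",ext(a,.084,.062,*c),"sp",ext(a,.028,.101,*c),"scene fl",ext(b,.084,.062,*c),"sptop",ext(b,.020,.106,*c),ext(b,.028,.101,*c))
print("observed top fl L 196.9 T 187.6 | sp L 205.9 T 198.1 | scene fl L 319.6 R 359.8 T 241.4; sp R 349.1 L 336.6 T242.6")
# plug: orange mask silhouettes
for s,nm in((a,"top"),(b,"scene")):
    H,S,V=cv2.split(cv2.cvtColor(s["frame"],cv2.COLOR_BGR2HSV))
    c0=proj(s,[.443,.26,.115]);m=((H>7)&(H<22)&(S>170)&(V>90)).astype(np.uint8)
    yy,xx=np.nonzero(m);k=np.hypot(xx-c0[0],yy-c0[1])<35;print(nm,"orange",k.sum(),[np.percentile(xx[k],[1,99]),np.percentile(yy[k],[1,99])] if k.sum() else '')
    print(" flange predicted",ext(s,.062,.1215,.4433,.2597),ext(s,.062,.1175,.4433,.2597),"taper",ext(s,.041,.0995,.4433,.2597))
E
python3 cal.py
```

```text
[0.60511681 0.13304815 0.062     ] [0.60611359 0.13530691 0.101     ]
(0.608, 0.134) top fl [196.4 186.5 234.7 224.6] sp [206.5 197.2 219.8 210.5] scene fl [318.6 242.2 359.3 278. ] sptop [336.2 244.6 346.3 253.3] [334.  244.1 348.  256.3]
(0.606, 0.1345) top fl [196.2 187.4 234.5 225.5] sp [206.2 198.2 219.6 211.4] scene fl [319.2 241.6 359.9 277.3] sptop [336.9 243.9 347.  252.6] [334.6 243.5 348.7 255.6]
(0.604, 0.135) top fl [195.9 188.3 234.2 226.4] sp [206.  199.1 219.3 212.4] scene fl [319.9 241.  360.5 276.6] sptop [337.5 243.3 347.6 251.9] [335.3 242.8 349.3 255. ]
observed top fl L 196.9 T 187.6 | sp L 205.9 T 198.1 | scene fl L 319.6 R 359.8 T 241.4; sp R 349.1 L 336.6 T242.6
top orange 193 [array([139.92, 163.  ]), array([269., 283.])]
 flange predicted [132.7 268.4 163.6 299.4] [133.3 268.3 164.1 299.1] taper [141.3 272.8 161.2 292.7]
scene orange 491 [array([417., 442.]), array([197., 222.])]
 flange predicted [415.4 197.8 445.9 222.3] [414.9 198.9 445.3 223.4] taper [417.8 207.9 437.6 223.9]
```

```bash
python3 go.py .4433,.2597,.180 .6055,.1345,.175 .6055,.1345,.110
```

```text
t 5.5 tcp [0.4433 0.2598 0.1397] yaw 70.47 tilt [-0.0001 -0.    ] open 0.0443 F [ 0.51  0.07 -0.59] M [-0.02 -0.01  0.03] gf 31.4
.4433,.2597,.180 [[-0.0, -0.0, -0.161, 0.0]]
.6055,.1345,.175 [[-0.195, -0.064, 0.005, 0.0], [-0.195, -0.064, 0.005, 0.0], [-0.195, -0.064, 0.005, 0.0], [-0.195, -0.064, 0.005, 0.0]]
.6055,.1345,.110 [[0.0, 0.0, 0.13, 0.0], [0.0, 0.0, 0.13, 0.0]]
```

Emit:
apply_moves(
  plan=[
    [0,0,-0.161,0],
    [-0.195,-0.064,0.005,0],
    [-0.195,-0.064,0.005,0],
    [-0.195,-0.064,0.005,0],
    [-0.195,-0.064,0.005,0],
  ],
)

```text
t: 6.12
tcp_pos: [0.6069, 0.1334, 0.175]
tcp_rot: [[-0.943, 0.334, 0.0], [0.334, 0.943, 0.0], [-0.0, 0.0, -1.0]]
force: [0.4, 1.4, -0.5]
opening: 0.0446
grasp_force: 31.4
```

Emit:
apply_moves(
  plan=[
    [0,0,0,0],
    [0,0,0,0],
    [0,0,0,0],
  ],
)

```text
t: 6.5
tcp_pos: [0.605, 0.1356, 0.1751]
tcp_rot: [[-0.943, 0.332, -0.0], [0.332, 0.943, 0.001], [0.001, 0.001, -1.0]]
force: [-0.3, -0.5, -0.9]
opening: 0.0444
grasp_force: 31.4
```

```bash
python3 go.py .6055,.1345,.115,70.5,30
```

```text
t 6.5 tcp [0.605  0.1356 0.1751] yaw 70.58 tilt [-0.0003  0.0008] open 0.0444 F [-0.25 -0.55 -0.86] M [-0.01 -0.03  0.02] gf 31.4
.6055,.1345,.115,70.5,30 [[-0.001, -0.001, 0.08, 0.0], [-0.001, -0.001, 0.08, 0.0], [-0.001, -0.001, 0.08, 0.0]]
```

Emit:
apply_moves(
  plan=[
    [-0.001,-0.001,0.08,0],
    [0,-0.001,0.08,0],
    [0,0,0.06,0],
    [0,0,0,0],
  ],
)

```text
t: 7.0
tcp_pos: [0.6049, 0.1342, 0.1191]
tcp_rot: [[-0.943, 0.333, -0.002], [0.333, 0.943, -0.0], [0.002, -0.001, -1.0]]
force: [0.6, -1.1, 0.8]
opening: 0.0443
grasp_force: 31.4
```

Emit:
apply_moves(
  plan=[
    [0,0,0.06,0],
    [0,0,0,0],
  ],
)

```text
t: 7.25
tcp_pos: [0.6051, 0.1337, 0.104]
tcp_rot: [[-0.943, 0.334, -0.002], [0.334, 0.943, -0.0], [0.001, -0.001, -1.0]]
force: [0.1, -0.0, -0.9]
opening: 0.0443
grasp_force: 31.4
```

```bash
python3 go.py
```

```text
t 7.25 tcp [0.6051 0.1337 0.104 ] yaw 70.48 tilt [-0.0015 -0.0004] open 0.0443 F [ 0.12 -0.03 -0.94] M [-0.01  0.   -0.01] gf 31.4
```

Emit:
apply_moves(
  plan=[
    [-0.001,0.001,0.04,0],
    [0,0,0.03,0],
    [0,0,0.008,0],
    [0,0,0,0],
  ],
)

```text
t: 7.75
tcp_pos: [0.6061, 0.134, 0.0856]
tcp_rot: [[-0.943, 0.334, 0.0], [0.334, 0.943, 0.0], [0.0, 0.0, -1.0]]
force: [-1.0, 1.4, -0.8]
opening: 0.0446
grasp_force: 31.3
```

```bash
python3 go.py
```

```text
t 7.75 tcp [0.6061 0.134  0.0856] yaw 70.48 tilt [0.     0.0003] open 0.0446 F [-0.99  1.41 -0.8 ] M [ 0.19  0.   -0.01] gf 31.3
```

Emit:
apply_moves(
  plan=[
    [0,0,0.006,0],
    [0,0,0.004,0],
    [0,0,0,0],
  ],
)

```text
t: 8.12
tcp_pos: [0.6063, 0.1341, 0.0852]
tcp_rot: [[-0.942, 0.334, 0.0], [0.334, 0.942, 0.001], [-0.0, 0.001, -1.0]]
force: [-9.7, -1.8, 19.1]
opening: 0.0445
grasp_force: 33.0
```

```bash
python3 go.py
```

```text
t 8.12 tcp [0.6063 0.1341 0.0852] yaw 70.47 tilt [0.0004 0.0011] open 0.0445 F [-9.68 -1.77 19.11] M [-0.29  2.18  0.  ] gf 33.0
```

Emit:
apply_moves(
  plan=[
    [0,0,-0.004,0],
    [0,0,0,0],
    [0,0,0,0],
    [0,0,0,0],
  ],
  claw=1,
)

```text
t: 8.62
tcp_pos: [0.606, 0.1339, 0.0838]
tcp_rot: [[-0.942, 0.334, -0.0], [0.334, 0.942, -0.0], [0.0, -0.0, -1.0]]
force: [0.2, 0.6, -0.5]
opening: 0.0855
grasp_force: 0.0
```

Emit:
apply_moves(
  plan=[
    [0,0,-0.15,0],
    [0,0,-0.2,0],
    [0,0,-0.2,0],
    [0,0,0,0],
  ],
)

```text
t: 9.12
tcp_pos: [0.6081, 0.1342, 0.2261]
tcp_rot: [[-0.942, 0.334, 0.007], [0.334, 0.942, 0.002], [-0.006, 0.005, -1.0]]
force: [-0.8, -0.2, -1.7]
opening: 0.0855
grasp_force: 0.0
```

```bash
cat > m4.py <<'E'
from fit import *
a=robot.snapshot("top");b=robot.snapshot("scene")
for s in(a,b):
    r=robot.mark_of("plug",s);print([(round(q["conf"],2),atz(s,q["position"],.044)) for q in r[:1]])
c=np.hstack([cv2.resize(s["frame"][v:v+100,u:u+100],(400,400),interpolation=cv2.INTER_CUBIC) for s,u,v in((a,150,160),(b,300,200))])
cv2.imwrite("pics/w4.png",c)
E
python3 m4.py; python3 go.py .47,-.10,.25,87 .4565,-.304,.12,91 .4565,-.304,.042
```

```text
[(0.51, array([0.61021999, 0.13815524, 0.044     ]))]
[(0.59, array([0.60568499, 0.12743912, 0.044     ]))]
t 9.32 tcp [0.6054 0.1338 0.2201] yaw 70.48 tilt [-0.0021 -0.0006] open 0.0852 F [-0.04 -0.15 -1.04] M [ 0.04 -0.01 -0.03] gf 0.0
.47,-.10,.25,87 [[0.04, -0.213, -0.024, -0.018], [0.052, -0.21, -0.024, -0.018], [0.063, -0.207, -0.024, -0.018], [0.075, -0.203, -0.024, -0.018], [0.086, -0.198, -0.024, -0.018]]
.4565,-.304,.12,91 [[0.001, -0.163, 0.105, -0.005], [0.004, -0.163, 0.105, -0.005], [0.006, -0.163, 0.105, -0.005], [0.009, -0.163, 0.105, -0.005], [0.011, -0.163, 0.105, -0.005]]
.4565,-.304,.042 [[-0.0, -0.0, 0.155, 0.0], [-0.0, -0.0, 0.155, 0.0]]
```

View pics/w4.png

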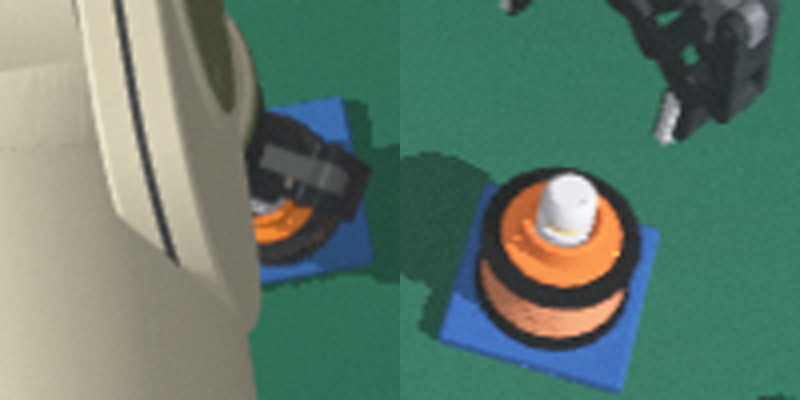

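The plug sits level and home; the scene crop shows its flange on the spool and the spindle centred. On to the pliers.

Emit:
apply_moves(
  plan=[
    [0.04,-0.213,-0.024,-0.018],
    [0.052,-0.21,-0.024,-0.018],
    [0.063,-0.207,-0.024,-0.018],
    [0.075,-0.203,-0.024,-0.018],
    [0.086,-0.198,-0.024,-0.018],
  ],
)

```text
t: 9.95
tcp_pos: [0.4689, -0.1014, 0.2506]
tcp_rot: [[-0.998, 0.056, -0.002], [0.056, 0.998, 0.0], [0.002, -0.0, -1.0]]
force: [1.2, -0.7, 1.2]
opening: 0.0858
grasp_force: 0.0
```

Emit:
apply_moves(
  plan=[
    [0.001,-0.163,0.105,-0.005],
    [0.004,-0.163,0.105,-0.005],
    [0.006,-0.163,0.105,-0.005],
    [0.009,-0.163,0.105,-0.005],
    [0.011,-0.163,0.105,-0.005],
  ],
)

```text
t: 10.58
tcp_pos: [0.4565, -0.3044, 0.1183]
tcp_rot: [[-1.0, -0.021, -0.002], [-0.021, 1.0, 0.001], [0.002, 0.001, -1.0]]
force: [1.1, 1.0, 0.5]
opening: 0.0854
grasp_force: 0.0
```

Emit:
apply_moves(
  plan=[
    [0,0,0,0],
    [0,0,0,0],
    [0,0,0,0],
  ],
)

```text
t: 10.95
tcp_pos: [0.4579, -0.3025, 0.1206]
tcp_rot: [[-1.0, -0.022, 0.001], [-0.022, 1.0, 0.0], [-0.001, 0.0, -1.0]]
force: [0.4, 0.2, 1.2]
opening: 0.0858
grasp_force: 0.0
```

```bash
python3 go.py .4565,-.304,.08,91 .4565,-.304,.035
```

```text
t 10.95 tcp [ 0.4579 -0.3025  0.1206] yaw 91.27 tilt [0.0006 0.0005] open 0.0858 F [0.35 0.2  1.23] M [ 0.02 -0.02  0.01] gf 0.0
.4565,-.304,.08,91 [[0.006, -0.006, 0.162, 0.001]]
.4565,-.304,.035 [[0.0, 0.0, 0.18, 0.0]]
```

Emit:
apply_moves(
  plan=[
    [0.004,-0.005,0.162,0],
    [0,0,0.1,0],
    [0,0,0.08,0],
    [0,0,0,0],
    [0,0,0,0],
  ],
)

```text
t: 11.58
tcp_pos: [0.4571, -0.3047, 0.0359]
tcp_rot: [[-1.0, -0.021, 0.001], [-0.021, 1.0, -0.0], [-0.001, -0.0, -1.0]]
force: [0.6, 0.5, 0.0]
opening: 0.0855
grasp_force: 0.0
```

Emit:
apply_moves(
  plan=[
    [0,0,0,0],
    [0,0,0,0],
    [0,0,0,0],
    [0,0,0,0],
    [0,0,0,0],
  ],
  claw=0.61,
  squeeze=20,
)

```text
t: 12.2
tcp_pos: [0.4571, -0.3054, 0.0362]
tcp_rot: [[-1.0, -0.02, 0.002], [-0.02, 1.0, -0.0], [-0.002, -0.001, -1.0]]
force: [-3.0, 1.2, 10.3]
opening: 0.0523
grasp_force: 11.0
```

```bash
python3 go.py
```

```text
t 12.2 tcp [ 0.4571 -0.3054  0.0362] yaw 91.16 tilt [ 0.0019 -0.0005] open 0.0523 F [-3.03  1.15 10.35] M [0.29 0.53 0.01] gf 11.0
```

Emit:
apply_moves(
  plan=[
    [0,0,-0.12,0],
    [0,0,-0.15,0],
    [0,0,0,0],
    [0,0,0,0],
  ],
)

```text
t: 12.7
tcp_pos: [0.4562, -0.3045, 0.1019]
tcp_rot: [[-1.0, -0.021, -0.0], [-0.021, 1.0, 0.001], [0.0, 0.001, -1.0]]
force: [-0.2, -0.8, -1.5]
opening: 0.0521
grasp_force: 8.7
```

```bash
cat > m5.py <<'E'
from fit import *
np.set_printoptions(precision=4,suppress=True)
st=robot.sense();p=np.array(st["tcp_pos"]);R=np.array(st["tcp_rot"])
a=robot.snapshot("top");b=robot.snapshot("scene")
ft=-R[:,0];ly=np.array([-ft[1],ft[0],0])
for n,z in(("pliers_tips",p[2]-.016),("pliers",p[2]-.006),("pliers_grip",p[2])):
    rr=[robot.mark_of(n,s) for s in(a,b)]
    rr=[[q for q in r if q["conf"]>.3] for r in rr]
    print(n,[(round(q["conf"],2),np.round(q["position"],1),atz(s,q["position"],z)[:2]) for s,r in zip((a,b),rr) for q in r[:1]])
    if all(rr): 
        t=tri(a,rr[0][0]["position"],b,rr[1][0]["position"]);d=t-p;print("  tri",t,"rel fwd",round(d@ft,4),"left",round(d@ly,4),"up",round(d[2],4))
c0=proj(b,p+ft*.06);u,v=(c0-[100,75]).astype(int).clip(0);cv2.imwrite("pics/p5.png",cv2.resize(b["frame"][v:v+150,u:u+200],(800,600),interpolation=cv2.INTER_CUBIC));print("crop",u,v)
c0=proj(a,p+ft*.08);u,v=(c0-[100,75]).astype(int).clip(0);cv2.imwrite("pics/p5t.png",cv2.resize(a["frame"][v:v+150,u:u+200],(800,600),interpolation=cv2.INTER_CUBIC));print("crop",u,v)
E
python3 m5.py; python3 go.py
```

```text
pliers_tips [(0.92, array([416.6, 223. ]), array([ 0.5704, -0.3011])), (0.73, array([177.6, 165.4]), array([ 0.574 , -0.2965]))]
  tri [ 0.5702 -0.3024  0.0793] rel fwd 0.114 left -0.0002 up -0.0225
pliers [(0.62, array([421.5, 251.3]), array([ 0.51  , -0.3067])), (0.81, array([189.4, 143.5]), array([ 0.5104, -0.3063]))]
  tri [ 0.51   -0.3068  0.0953] rel fwd 0.0537 left -0.0034 up -0.0066
pliers_grip [(0.84, array([419.5, 273.7]), array([ 0.4634, -0.2993])), (0.89, array([202. , 124.9]), array([ 0.4484, -0.3115]))]
  tri [ 0.466  -0.2928  0.1247] rel fwd 0.0101 left 0.0115 up 0.0228
crop 88 68
crop 320 163
t 13.1 tcp [ 0.4561 -0.3048  0.1019] yaw 91.17 tilt [-0.0007  0.0003] open 0.0526 F [ 0.23 -0.66 -1.1 ] M [-0.04  0.06  0.04] gf 8.7
```

View pics/p5.png

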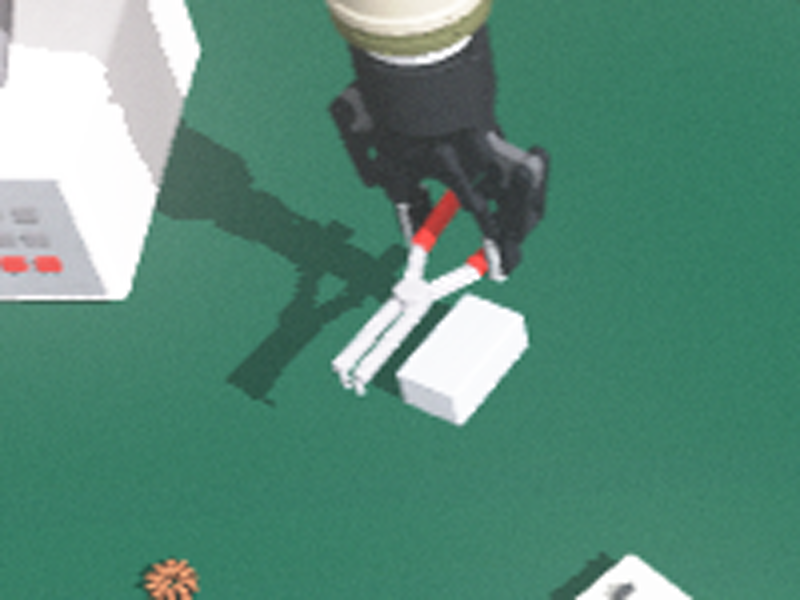

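The pliers are held level between the pads, with tips at crop (350,380) closed and the rest clear below. Moving over the ring.

```bash
python3 go.py .475,-.083,.08,81.4,50
```

```text
t 13.1 tcp [ 0.4561 -0.3048  0.1019] yaw 91.17 tilt [-0.0007  0.0003] open 0.0526 F [ 0.23 -0.66 -1.1 ] M [-0.04  0.06  0.04] gf 8.7
.475,-.083,.08,81.4,50 [[-0.019, 0.177, 0.018, 0.011], [-0.013, 0.178, 0.018, 0.011], [-0.006, 0.178, 0.018, 0.011], [-0.0, 0.178, 0.018, 0.011], [0.006, 0.178, 0.018, 0.011]]
```

Emit:
apply_moves(
  plan=[
    [-0.019,0.177,0.018,0.011],
    [-0.013,0.178,0.018,0.011],
    [-0.006,0.178,0.018,0.011],
    [0,0.178,0.018,0.011],
    [0.006,0.178,0.018,0.011],
  ],
)

```text
t: 13.72
tcp_pos: [0.4752, -0.0816, 0.0797]
tcp_rot: [[-0.988, 0.153, 0.0], [0.153, 0.988, 0.0], [-0.0, 0.0, -1.0]]
force: [0.4, -0.0, -1.1]
opening: 0.0523
grasp_force: 8.7
```

Emit:
apply_moves(
  plan=[
    [0,0,0,0],
    [0,0,0,0],
    [0,0,0,0],
  ],
)

```text
t: 14.1
tcp_pos: [0.4751, -0.0843, 0.0799]
tcp_rot: [[-0.988, 0.154, 0.0], [0.154, 0.988, -0.0], [-0.0, -0.0, -1.0]]
force: [-0.2, 0.6, -1.3]
opening: 0.0519
grasp_force: 8.7
```

```bash
sed -i 's/ft\*.06)/ft*.11)/; s/ft\*.08)/ft*.11)/; s/p5/p6/; s/\[100,75\]/[50,37]/g; s/v:v+150,u:u+200/v:v+75,u:u+100/g' m5.py; sed -i 's/p6t/p6t/;s/p5t/p6t/' m5.py; cat >> m5.py <<'E'
x=[cv2.imread("pics/p6.png"),cv2.imread("pics/p6t.png")]
cv2.imwrite("pics/p6c.png",np.hstack([cv2.resize(q,(400,300),interpolation=cv2.INTER_AREA) for q in x]))
E
python3 m5.py; python3 go.py
```

```text
pliers_tips [(0.58, array([323.4, 213.7]), array([ 0.591 , -0.1032])), (0.66, array([245.6, 206.7]), array([ 0.5865, -0.1048]))]
  tri [ 0.5904 -0.1021  0.0706] rel fwd 0.1167 left 0.0001 up -0.0093
pliers [(0.8, array([261.7, 186. ]), array([ 0.5248, -0.0986]))]
pliers_grip [(0.38, array([209.5, 201.7]), array([0.6146, 0.1448])), (0.75, array([276.2, 171.8]), array([ 0.4762, -0.0876]))]
  tri [0.6223 0.0611 0.3259] rel fwd 0.1232 left 0.1663 up 0.246
crop 197 165
crop 273 179
t 14.5 tcp [ 0.4751 -0.0832  0.0798] yaw 81.26 tilt [-0.      0.0001] open 0.0524 F [-0.04  0.29 -1.15] M [ 0.    0.   -0.07] gf 8.7
```

View pics/p6c.png

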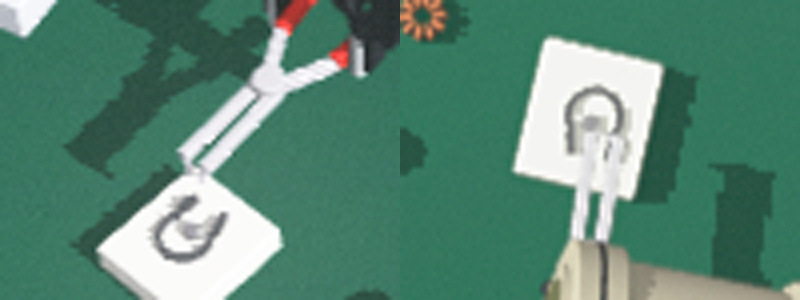

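```bash
python3 go.py .4738,-.0825,.045,81.4,20; python3 - <<'E'
from h import *
a=robot.snapshot("top");print(atz(a,(320.9,216),.028),atz(a,(325,213.5),.08),atz(a,(325,213.5),.074))
E
```

```text
t 14.5 tcp [ 0.4751 -0.0832  0.0798] yaw 81.26 tilt [-0.      0.0001] open 0.0524 F [-0.04  0.29 -1.15] M [ 0.    0.   -0.07] gf 8.7
.4738,-.0825,.045,81.4,20 [[0.003, 0.001, 0.07, -0.0], [0.003, 0.001, 0.07, -0.0]]
[ 0.58813607 -0.10220516  0.028     ] [ 0.59032409 -0.10449169  0.08      ] [ 0.59073872 -0.10531571  0.074     ]
```

Emit:
apply_moves(
  plan=[
    [0.004,0.003,0.07,0],
    [0.003,0.002,0.07,0],
    [0,0,0,0],
    [0,0,0,0],
  ],
)

```text
t: 15.05
tcp_pos: [0.474, -0.0816, 0.0453]
tcp_rot: [[-0.988, 0.152, 0.0], [0.152, 0.988, -0.0], [-0.0, 0.0, -1.0]]
force: [-0.7, 0.1, -1.2]
opening: 0.0522
grasp_force: 8.7
```

```bash
cat > m7.py <<'E'
import sys
from fit import *
a=robot.snapshot("top");b=robot.snapshot("scene");n=sys.argv[1];x,y,z=map(float,sys.argv[2].split(","))
o=[]
for s in(a,b):
    u,v=(proj(s,[x,y,z])-[25,25]).round().astype(int);o.append(cv2.resize(s["frame"][v:v+50,u:u+50],(400,400),interpolation=cv2.INTER_CUBIC));print("crop",u,v)
cv2.imwrite(f"pics/{n}.png",np.hstack(o))
E
python3 m7.py q7 .595,-.102,.03; python3 go.py
```

```text
crop 296 188
crop 221 193
t 15.15 tcp [ 0.4742 -0.0816  0.0455] yaw 81.27 tilt [0.0012 0.0002] open 0.0523 F [-0.57 -0.3  -0.26] M [0.   0.04 0.  ] gf 8.7
```

View pics/q7.png

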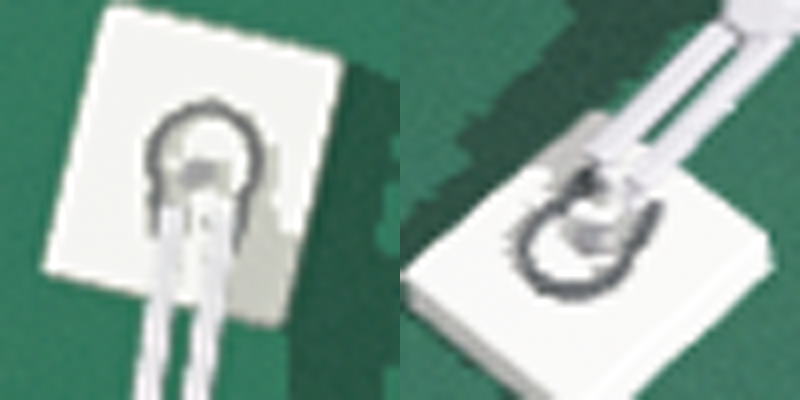

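The tips sit just above and between the lugs: jaws at crop columns 163–235, lugs at 160 and 238. I'll check fore/aft with an overlay.

```bash
cat > m8.py <<'E'
from fit import *
np.set_printoptions(precision=4,suppress=True)
st=robot.sense();p=np.array(st["tcp_pos"]);R=np.array(st["tcp_rot"])
a=robot.snapshot("top");b=robot.snapshot("scene");ft=-R[:,0];ly=np.array([-ft[1],ft[0],0])
for n,z in(("pliers_tips",p[2]-.0162),("snap_ring",.02),("ring_eye",.022),("pliers",p[2]-.0062)):
    rr=[[q for q in robot.mark_of(n,s) if q["conf"]>.2] for s in(a,b)]
    print(n,[(round(q["conf"],2),np.round(q["position"],1),atz(s,q["position"],z)[:2]) for s,r in zip((a,b),rr) for q in r[:1]])
o=[]
for s in(a,b):
    u,v=(proj(s,[.595,-.102,.03])-[25,25]).round().astype(int)
    im=cv2.resize(s["frame"][v:v+50,u:u+50],(400,400),interpolation=cv2.INTER_CUBIC)
    def pt(w,c,r=2): q=((proj(s,w)-[u,v]+.5)*8).astype(int);cv2.circle(im,tuple(int(k) for k in q),r,c,-1)
    th=-.13;c,sn=np.cos(th),np.sin(th);f=lambda x,y,z:[.608+c*x-sn*y,-.1035+sn*x+c*y,z]
    for k in t[::3]: pt(f(.017*np.cos(k),.017*np.sin(k),.024),(0,0,255))
    for x,y in((-.020,.00925),(-.020,-.00925),(-.024,.0085),(-.024,-.0085)): pt(f(x,y,.028),(255,0,0),3)
    T=p+.1155*ft+[0,0,-.0162]
    for d in(-.004,.004):
        for h in(0,.01): pt(T+ly*d+[0,0,h],(0,200,0),3)
    o.append(im)
cv2.imwrite("pics/q8.png",np.hstack(o))
E
python3 m8.py
```

```text
pliers_tips [(0.51, array([320.7, 214.9]), array([ 0.5906, -0.1016])), (0.69, array([247.7, 220. ]), array([ 0.5961, -0.0961]))]
snap_ring [(0.44, array([319.3, 205.9]), array([ 0.612 , -0.0996])), (0.74, array([427.9, 327. ]), array([0.6384, 0.3455]))]
ring_eye [(0.52, array([320.8, 208.6]), array([ 0.6056, -0.1028])), (0.6, array([243.5, 221. ]), array([ 0.5991, -0.1061]))]
pliers [(0.47, array([314.5, 246. ]), array([ 0.5198, -0.0861])), (0.79, array([264., 197.]), array([ 0.5275, -0.0922]))]
```

View pics/q8.png

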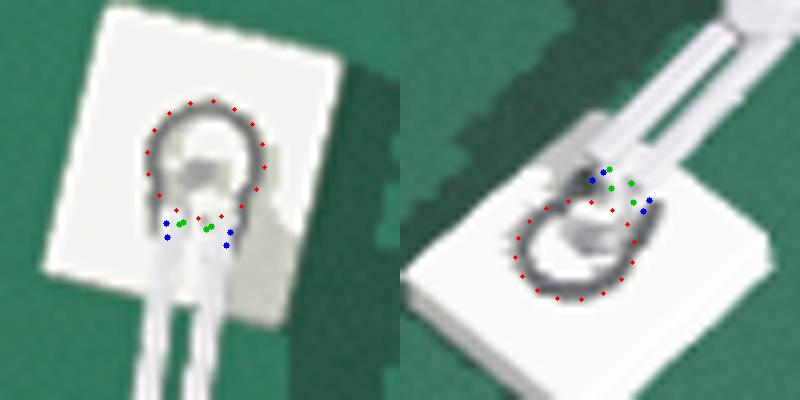

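The overlay fits: the ring model (red) lies on the ring, and the modelled tips at (181–209, 225) sit between the lug points (blue, row 228). Lowering.

Emit:
apply_moves(
  plan=[
    [0.004,0,0.012,0],
    [0,0,0.012,0],
    [0,0,0,0],
    [0,0,0,0],
  ],
)

```text
t: 16.15
tcp_pos: [0.4726, -0.0814, 0.0388]
tcp_rot: [[-0.988, 0.152, -0.0], [0.152, 0.988, 0.0], [0.0, 0.0, -1.0]]
force: [0.3, -0.3, -0.9]
opening: 0.0523
grasp_force: 8.7
```

Emit:
apply_moves(
  plan=[
    [0,0,0.006,0],
    [0,0,0,0],
    [0,0,0,0],
  ],
)

```text
t: 16.52
tcp_pos: [0.4726, -0.0813, 0.0373]
tcp_rot: [[-0.988, 0.152, -0.0], [0.152, 0.988, 0.0], [0.0, 0.0, -1.0]]
force: [-0.0, -0.8, -0.6]
opening: 0.0523
grasp_force: 8.7
```

```bash
python3 go.py; python3 m8.py
```

```text
t 16.52 tcp [ 0.4726 -0.0813  0.0373] yaw 81.27 tilt [-0.      0.0001] open 0.0523 F [-0.05 -0.79 -0.57] M [0.04 0.01 0.  ] gf 8.7
pliers_tips [(0.69, array([320.7, 215.1]), array([ 0.5906, -0.1026])), (0.97, array([248.7, 216. ]), array([ 0.5809, -0.1032]))]
snap_ring [(0.75, array([215.6, 205.7]), array([0.6112, 0.1395])), (0.55, array([131.3, 212.8]), array([ 0.7044, -0.3496]))]
ring_eye [(0.43, array([320.8, 205.8]), array([ 0.6121, -0.1028])), (0.59, array([243.6, 219.8]), array([ 0.5962, -0.1077]))]
pliers [(0.76, array([316.4, 246.1]), array([ 0.5195, -0.0913])), (0.72, array([262.5, 199.2]), array([ 0.5296, -0.0954]))]
```

Emit:
apply_moves(
  plan=[
    [0,0,0.004,0],
    [0,0,0,0],
    [0,0,0,0],
  ],
)

```text
t: 17.4
tcp_pos: [0.4726, -0.0813, 0.0363]
tcp_rot: [[-0.988, 0.152, -0.0], [0.152, 0.988, 0.0], [0.0, 0.0, -1.0]]
force: [-0.2, 0.3, -0.8]
opening: 0.0518
grasp_force: 8.7
```

Emit:
apply_moves(
  plan=[
    [0,0,0.004,0],
    [0,0,0,0],
    [0,0,0,0],
  ],
)

```text
t: 17.77
tcp_pos: [0.4726, -0.0813, 0.0353]
tcp_rot: [[-0.988, 0.152, -0.0], [0.152, 0.988, 0.0], [0.0, 0.0, -1.0]]
force: [-0.5, -0.2, -0.1]
opening: 0.0523
grasp_force: 8.7
```

```bash
python3 go.py; python3 m7.py q9 .595,-.102,.03
```

```text
t 17.77 tcp [ 0.4726 -0.0813  0.0353] yaw 81.27 tilt [-0.      0.0001] open 0.0523 F [-0.45 -0.21 -0.1 ] M [-0.01 -0.02  0.03] gf 8.7
crop 296 188
crop 221 193
```

View pics/q9.png

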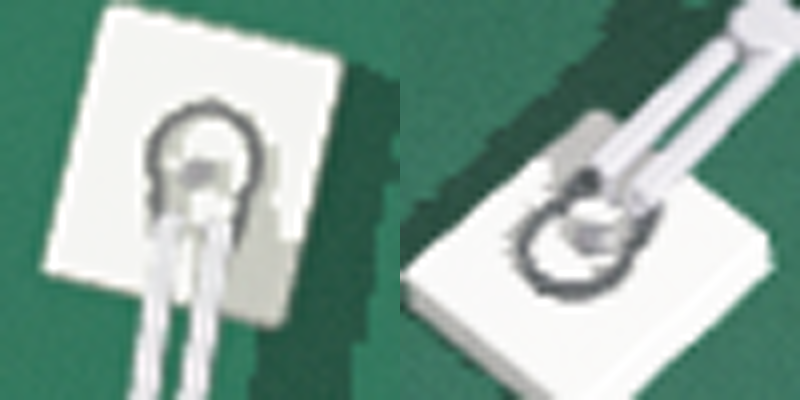

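Tips are between the lugs at stand level, and the ring hasn't moved. Squeezing in stages.

Emit:
apply_moves(
  plan=[
    [0.002,0,-0.003,0],
    [0.002,0,0,0],
    [0,0,0,0],
  ],
  claw=0.55,
  squeeze=40,
)

```text
t: 18.25
tcp_pos: [0.4717, -0.0812, 0.0361]
tcp_rot: [[-0.988, 0.152, 0.0], [0.152, 0.988, 0.0], [-0.0, 0.0, -1.0]]
force: [-0.2, -0.4, -0.3]
opening: 0.0471
grasp_force: 9.3
```

Emit:
apply_moves(
  plan=[
    [0.002,0,0,0],
    [0,0,0,0],
    [0,0,0,0],
  ],
  claw=0.48,
)

```text
t: 18.62
tcp_pos: [0.4712, -0.0811, 0.0361]
tcp_rot: [[-0.988, 0.152, 0.0], [0.152, 0.988, 0.0], [-0.0, 0.0, -1.0]]
force: [0.6, 0.7, 0.3]
opening: 0.0412
grasp_force: 12.8
```

```bash
python3 go.py; python3 m8.py
```

```text
t 18.62 tcp [ 0.4712 -0.0811  0.0361] yaw 81.28 tilt [0.0001 0.0001] open 0.0412 F [0.59 0.68 0.29] M [ 0.02 -0.12  0.06] gf 12.8
pliers_tips [(0.46, array([319.8, 214.9]), array([ 0.5912, -0.1007])), (0.55, array([248.8, 219. ]), array([ 0.5873, -0.0991]))]
snap_ring [(0.42, array([318.1, 208.7]), array([ 0.6055, -0.0968])), (0.67, array([241.9, 222.9]), array([ 0.6043, -0.1074]))]
ring_eye [(0.43, array([319.2, 210.1]), array([ 0.6021, -0.0991])), (0.58, array([337.9, 256.8]), array([0.5805, 0.1238]))]
pliers [(0.51, array([317.2, 245.9]), array([ 0.5199, -0.0933])), (0.65, array([263.8, 198.4]), array([ 0.5253, -0.0944]))]
```

Emit:
apply_moves(
  plan=[
    [0.003,0,0,0],
    [0,0,0,0],
    [0,0,0,0],
  ],
  claw=0.41,
)

```text
t: 19.5
tcp_pos: [0.4702, -0.081, 0.0359]
tcp_rot: [[-0.988, 0.152, -0.0], [0.152, 0.988, 0.0], [0.0, 0.0, -1.0]]
force: [-1.2, -0.5, -0.5]
opening: 0.0355
grasp_force: 19.4
```

```bash
cat > ring.py <<'E'
import sys
from h import *
# dark ring pixels on plane z: position stats; args x,y,z,r
x,y,z,r=map(float,sys.argv[1].split(","))
for nm in("top","scene"):
    s=robot.snapshot(nm);G=cv2.cvtColor(s["frame"],cv2.COLOR_BGR2GRAY)
    sc=4000;N=int(2*r*sc);q=[(x+r,y+r),(x+r,y-r),(x-r,y-r),(x-r,y+r)]
    M=cv2.getPerspectiveTransform(np.float32([proj(s,[*k,z]) for k in q]),np.float32([[0,0],[N,0],[N,N],[0,N]]))
    w=cv2.warpPerspective(G,M,(N,N),flags=cv2.INTER_LINEAR)
    k=cv2.resize(w,(N//8,N//8),interpolation=cv2.INTER_AREA)
    print(nm,"2mm cells, up=+x left=+y; centre cell",N//16)
    for row in k: print("".join("#" if v<95 else "+" if v<130 else "-" if v<165 else "." if v<200 else " " for v in row))
E
python3 go.py; python3 ring.py .602,-.102,.024,.03
```

```text
t 19.5 tcp [ 0.4702 -0.081   0.0359] yaw 81.27 tilt [-0.0004  0.0001] open 0.0355 F [-1.2  -0.55 -0.46] M [-0.01  0.06 -0.05] gf 19.4
top 2mm cells, up=+x left=+y; centre cell 15
                              
                              
                              
                              
                              
          .------..           
        .-----------.         
       ----...    ..--.       
      .--.          .--       
      --.            ---      
     .--.             --.     
     --.              .--.    
     --.     ....     .--.    
     --.     .....    .--.    
     --.     .-...    .--.    
     --.     .....    .--.    
    .--.              --.     
    .+-.              --.     
    --.              .--.     
    ...               --.     
    .                 --.     
                      -..     
                              
             .               .
              ..            .-
               .            .+
              ..            .+
               .           .-#
                           .-#
                      
[... 285 characters left out ...]
-..-------        
      -++--.       .---.      
     .+++.           .--.     
     -++.             .--.    
     -+-.             .--.    
     -+-     .-..     .--.    
     -+-    .---..     --.    
     -+-.    .---..   .--.    
    .-+-     ..--..   .--.    
    -++-.     .....   .+-.    
    -++-.     .      .-+-.    
    -++-.            .-+-     
    -++..             -+.     
   .-++-..           .++-.    
   .+++-.....       .-++-..  .
   .-+-........      -++-..  .
    .-..........     .-+-....-
      ..........      .--....+
          .....        .-...-+
           .....       .....-#
           .....         ..-+#
           .....           -+#
..         .....          .-##
```

Emit:
apply_moves(
  plan=[
    [0.003,0,-0.002,0],
    [0,0,0,0],
    [0,0,0,0],
    [0,0,0,0],
  ],
  claw=0.25,
)

```text
t: 20.1
tcp_pos: [0.4697, -0.0809, 0.0365]
tcp_rot: [[-0.988, 0.152, -0.0], [0.152, 0.988, 0.0], [0.0, 0.0, -1.0]]
force: [-0.6, -0.4, -0.7]
opening: 0.029
grasp_force: 40.7
```

```bash
python3 go.py; python3 ring.py .602,-.102,.024,.03
```

```text
t 20.1 tcp [ 0.4697 -0.0809  0.0365] yaw 81.27 tilt [-0.      0.0001] open 0.029 F [-0.55 -0.42 -0.73] M [ 0.01 -0.04 -0.03] gf 40.7
top 2mm cells, up=+x left=+y; centre cell 15
                              
                              
                              
                              
                              
             .                
        ..------....          
       .----..-------.        
      .--.     .....---       
     .--.           .---      
     --.              --.     
    .--.               --.    
    .-.      ....      --.    
    --.      .....     -+.    
    --.      .-...     .--.   
   .--.      .....     .--.   
   ---.                .--    
  .--..                -+.    
  .--                  --.    
  ...                  --.    
      ..               -+-    
      ...              .--.  .
      .   .             ... ..
           ..            .. .-
                          . .-
                            .+
                            .+
                            -#
           .               .-#
                       
[... 284 characters left out ...]
+-+++++--         
      -++++-...---+++-.       
     .+++-       ...---.      
    .-+-.            .--.     
    -++-              .--.    
    -+-.     .-..      .--.   
    -+-     .----.     .--.   
    -+.      .---..    .--.   
   .++-      ..--..    .--.   
   -++-       .-..     -+-.   
  .+++..      .        -+-    
  -++-..              .-+.    
 .-++-..               -+.   .
 .-++-..               -+-.  -
 .-+-.......          .+++-..-
  --.. .......        .-++-..-
   ...........         -++-..+
      ........         .-+-.-+
         .....          .--.-+
         .....           ...-#
         .....            .-+#
         .....             .-#
..       .....              -#
```

Fully spread at the stop (29 mm). Lifting gently.

Emit:
apply_moves(
  plan=[
    [0,0,-0.01,0],
    [0,0,-0.02,0],
    [0,0,-0.04,0],
    [0,0,-0.04,0],
    [0,0,-0.03,0],
  ],
)

```text
t: 20.82
tcp_pos: [0.47, -0.0809, 0.0725]
tcp_rot: [[-0.988, 0.152, 0.001], [0.152, 0.988, 0.0], [-0.001, 0.0, -1.0]]
force: [-0.6, -0.6, -1.8]
opening: 0.0291
grasp_force: 40.7
```

Emit:
apply_moves(
  plan=[
    [0,0,-0.02,0],
    [0,0,0,0],
    [0,0,0,0],
  ],
)

```text
t: 21.2
tcp_pos: [0.4695, -0.0809, 0.0763]
tcp_rot: [[-0.988, 0.152, -0.0], [0.152, 0.988, 0.0], [0.0, -0.0, -1.0]]
force: [0.6, 0.4, -1.0]
opening: 0.0287
grasp_force: 40.7
```

```bash
python3 go.py; python3 ring.py .602,-.102,.064,.03
```

```text
t 21.2 tcp [ 0.4695 -0.0809  0.0763] yaw 81.28 tilt [-0.0004  0.0001] open 0.0287 F [ 0.57  0.4  -0.99] M [0.04 0.06 0.02] gf 40.7
top 2mm cells, up=+x left=+y; centre cell 15
                              
                              
                              
                              
                              
                              
         ..---..              
        -----------.          
      .-..    .------.        
     .-.           .--.       
     -.              --.     .
    .-                --.    -
    --                .--   .+
    --                 --.  .+
    --    .....        --. ..+
   .-.    ..-...       --...-#
   --     ......       --...-#
  .-.      ..         .--. .+#
  .-.                 .+-. .+#
  ..                  .+-...+#
  .                   .--..-##
                       --..+##
                       ....+##
                         .-###
                          -###
                         .+###
                         .+###
                         .+###
                         .####
                         
[... 282 characters left out ...]
..---++-++########
    -++-.       ..--++########
   .-+-.         ...-++#######
   .+-.           ..-+++######
   .+-            ..-+++######
   --.           ...-++++##++#
   --.            ..+#+++##++#
   -+              .+#+++##++#
  -+-              -+#+++##++#
  -+.              -+#+++++++#
 .++-              -#++++++++#
 .++-             .+#+++##+++#
.-++-             .+++++##+++#
++++.             .++++++++++#
+++-.  ..         .-..-++++++#
++-....-+--..    .--...++++++#
++-. ..-+++++--.--+-. .-+++++#
++-.   .++++++++++++-. .-+++##
++-    .+++++++++++++-. .++++#
++-    .-++++++++++++-   .-+++
++-.   .-++++++++++++-    .-++
++-.    -++++++++++++.     -++
++-.   .-++++++++++++.     -++
```

```bash
cat > rfit.py <<'E'
import sys
from h import *
from scipy.optimize import minimize
from scipy.ndimage import map_coordinates,gaussian_filter
np.set_printoptions(precision=4,suppress=True)
def model(sp):
    k=np.radians(np.linspace(4,128,26));a=np.c_[15*np.cos(k),15*np.sin(k)]
    lug=np.c_[np.linspace(-12,-23,8),np.linspace(11.6,10.2,8)];L=np.r_[a,lug]/1000
    h=np.array([.015,0]);c,s=np.cos(-sp),np.sin(-sp);L=(L-h)@np.array([[c,s],[-s,c]])+h   # rotate by -sp about hinge -> opens outward
    return np.r_[L,L*[1,-1]]
def fitring(s,x,y,yaw,z,sp,free=True):
    G=gaussian_filter(cv2.cvtColor(s["frame"],cv2.COLOR_BGR2GRAY).astype(float),.4)
    def f(p):
        M=model(p[3]/10);c,sn=np.cos(p[2]/10),np.sin(p[2]/10);W=np.c_[p[0]/100+c*M[:,0]-sn*M[:,1],p[1]/100+sn*M[:,0]+c*M[:,1],0*M[:,0]+z]
        uv=np.array([proj(s,w) for w in W]);return np.minimum(map_coordinates(G,[uv[:,1],uv[:,0]],order=1),200).mean()
    i=np.array([x*100,y*100,yaw*10,sp*10]);S=np.array([i]+[i+d for d in np.diag([.3,.3,1,.5])])
    r=minimize(f,i,method="Nelder-Mead",options=dict(initial_simplex=S,xatol=.002,fatol=.01));q=r.x/[100,100,10,10]
    eye=q[:2]-.0032*np.array([np.cos(q[2]),np.sin(q[2])]);return q,eye,r.fun
if __name__=="__main__":
    x,y,yaw,dz=map(float,sys.argv[1].split(","))
    st=robot.sense();p=np.array(st["tcp_pos"]);R=np.array(st["tcp_rot"]);ft=-R[:2,0];ly=np.array([-ft[1],ft[0]])
    for nm in("top","scene"):
        s=robot.snapshot(nm)
        for z in(p[2]+dz,p[2]+dz+.004):
            q,e,v=fitring(s,x,y,yaw,z,.27);d=e-p[:2];print(nm,round(z,4),"x,y,yaw,spread",q,"eye",e,"cost",round(v,1),"fwd",round(d@ft,4),"left",round(d@ly,4))
E
python3 rfit.py .604,-.101,-.15,-.0145
```

```text
top 0.0617 x,y,yaw,spread [ 0.6012 -0.1006 -0.1402  0.3574] eye [ 0.5981 -0.1002] cost 148.9 fwd 0.13 left 0.0005
top 0.0657 x,y,yaw,spread [ 0.6008 -0.1001 -0.1419  0.3561] eye [ 0.5977 -0.0997] cost 149.1 fwd 0.1296 left 0.0009
scene 0.0617 x,y,yaw,spread [ 0.6019 -0.1032 -0.1027  0.4646] eye [ 0.5987 -0.1028] cost 112.2 fwd 0.1311 left -0.0021
scene 0.0657 x,y,yaw,spread [ 0.6039 -0.1014 -0.094   0.4584] eye [ 0.6007 -0.1011] cost 112.1 fwd 0.1328 left -0.0
```

Emit:
apply_moves(
  plan=[
    [0,0,-0.03,0],
    [0,0,-0.08,0],
    [0,0,-0.1,0],
    [0,0,-0.1,0],
    [0,0,-0.04,0],
  ],
)

```text
t: 22.02
tcp_pos: [0.4703, -0.081, 0.1656]
tcp_rot: [[-0.988, 0.152, 0.002], [0.152, 0.988, 0.0], [-0.002, 0.001, -1.0]]
force: [-0.3, 0.4, -1.2]
opening: 0.029
grasp_force: 40.7
```

Emit:
apply_moves(
  plan=[
    [0.005,0.04,0,0],
    [0.011,0.09,0,0],
    [0.015,0.12,0,0],
    [0.016,0.13,0,0],
    [0.016,0.13,0,0],
  ],
)

```text
t: 22.65
tcp_pos: [0.4726, 0.0492, 0.1628]
tcp_rot: [[-0.989, 0.151, -0.002], [0.151, 0.989, -0.0], [0.002, -0.001, -1.0]]
force: [0.6, -0.2, -1.5]
opening: 0.0288
grasp_force: 40.7
```

Emit:
apply_moves(
  plan=[
    [0.016,0.13,0,0],
    [0.014,0.12,0,0],
    [0.011,0.09,0,0],
    [0.006,0.05,0,0],
    [0.002,0.02,0,0],
  ],
)

```text
t: 23.28
tcp_pos: [0.4765, 0.1511, 0.1634]
tcp_rot: [[-0.989, 0.151, -0.001], [0.151, 0.989, -0.001], [0.001, -0.001, -1.0]]
force: [-0.2, -0.0, -0.5]
opening: 0.0288
grasp_force: 40.7
```

Emit:
apply_moves(
  plan=[
    [0,0,0,0],
    [0,0,0,0],
    [0,0,0,0],
  ],
)

```text
t: 23.65
tcp_pos: [0.477, 0.1501, 0.1641]
tcp_rot: [[-0.988, 0.153, 0.0], [0.153, 0.988, 0.0], [-0.0, 0.0, -1.0]]
force: [-0.1, -0.2, -2.0]
opening: 0.0291
grasp_force: 40.7
```

```bash
python3 rfit.py .6057,.1341,-.15,-.0145; python3 ring.py .602,.134,.15,.03; python3 go.py .4771,.1531,.165,81.3
```

```text
top 0.1496 x,y,yaw,spread [ 0.6127  0.1236 -0.0875  0.7555] eye [0.6095 0.1238] cost 62.3 fwd 0.1349 left -0.0057
top 0.1536 x,y,yaw,spread [ 0.6048  0.1107 -0.9142  0.8389] eye [0.6028 0.1133] cost 55.7 fwd 0.13 left -0.0172
scene 0.1496 x,y,yaw,spread [ 0.6034  0.1515 -0.6661  0.4   ] eye [0.6008 0.1535] cost 82.3 fwd 0.1219 left 0.0223
scene 0.1536 x,y,yaw,spread [0.6177 0.1744 1.1742 0.0373] eye [0.6165 0.1714] cost 76.8 fwd 0.1346 left 0.0424
top 2mm cells, up=+x left=+y; centre cell 15
++++++++++####################
+++++++++#####################
++++++++#######+##############
+++++++####+++++++++++++++####
++++++####++++---+++++++---+##
+++++####+++-----------++---+#
++++####+++-------------+-----
++++###+++---------------++---
+++####++----------++++---++--
+++####++----......--+++--++++
+++####++---..     ..-+##+++++
++#####++-...        --+##++++
++####++---.         .--++++++
++###+++-.-.          .---++++
++###++--.-.          .---++++
++#----...-.          .---++++
+++   ....-.          ----++++
+++   .--.--         .----++++
+++   .--.--.       .--..-++++
+#+.  .-...--.
[... 785 characters left out ...]
#################+++##
#########################++###
####+++++#####################
####+++++#####################
####+++-++############++++####
####++-.-+############+--++###
####+-..-+############+-.-++##
####+...-+#############-.-+###
####+.. .+#############+..-###
####-   .+#############+..-++#
####+.  .+#############+. .-+#
####+.  .+#############+.  .-+
####+.  .+#############-    .+
####+.  .+############+-    .+
####+.   -############+.    -#
####+.  .-###########+-    .+#
####+.   -###########+.    -+#
t 23.85 tcp [0.4769 0.1505 0.1641] yaw 81.25 tilt [0.0001 0.0002] open 0.0292 F [ 0.3  -0.14 -1.87] M [ 0.01  0.07 -0.05] gf 40.7
.4771,.1531,.165,81.3 [[0.001, 0.01, -0.004, -0.0]]
```

Emit:
apply_moves(
  plan=[
    [0.001,0.01,0.03,0],
    [0,0,0.05,0],
    [0,0,0.05,0],
    [0,0,0.02,0],
    [0,0,0,0],
  ],
)

```text
t: 24.48
tcp_pos: [0.4768, 0.1531, 0.126]
tcp_rot: [[-0.988, 0.152, -0.001], [0.152, 0.988, -0.0], [0.001, -0.001, -1.0]]
force: [-0.1, -0.4, -1.1]
opening: 0.0288
grasp_force: 40.7
```

```bash
cat > col.py <<'E'
import sys
from h import *
# colour-class map on plane z: O orange, W bright white, # dark, g grey/steel, B copper/blue
x,y,z,r=map(float,sys.argv[1].split(","))
for nm in("top","scene"):
    s=robot.snapshot(nm);sc=4000;N=int(2*r*sc);q=[(x+r,y+r),(x+r,y-r),(x-r,y-r),(x-r,y+r)]
    M=cv2.getPerspectiveTransform(np.float32([proj(s,[*k,z]) for k in q]),np.float32([[0,0],[N,0],[N,N],[0,N]]))
    w=cv2.resize(cv2.warpPerspective(s["frame"],M,(N,N),flags=cv2.INTER_LINEAR),(N//6,N//6),interpolation=cv2.INTER_AREA)
    h=cv2.cvtColor(w,cv2.COLOR_BGR2HSV);print(nm,"1.5mm cells, centre",N//12)
    for row in h: print("".join("O" if (S>120 and H<25 ) else "b" if S>120 and H>90 else "," if S>90 else " " if V>170 else "." if V>120 else "+" if V>75 else "#" for H,S,V in row))
E
python3 go.py .4771,.1531,.127,81.3; python3 col.py .602,.134,.112,.03
```

```text
t 24.48 tcp [0.4768 0.1531 0.126 ] yaw 81.27 tilt [-0.0008 -0.0005] open 0.0288 F [-0.1  -0.36 -1.09] M [-0.03  0.03 -0.  ] gf 40.7
.4771,.1531,.127,81.3 [[-0.001, 0.0, -0.004, -0.0]]
top 1.5mm cells, centre 20
bbbbbbb+#######++,OOOOOOOOOOOO,+#######+
bbbbbb,######+,OOOOOOOOOOOOOOOOO,+######
bbbbb,######+,OOOOOOOOOOOOOOOOOOOO,#####
bbbb,#######+,OOO,,OOOOOOOOOOOOOOOOO+###
bbb,######++++...........,OOOOOOOOOOO,##
bb,+#####++++....,,,...++...,OOOOOOOOO,#
bb+#####+++...,OOOOOO,.++.....,OOOOOOOO+
b,#####++++..OOOOOOOOO,.,OOO,...OOOOOOO,
b+####+++++.OOOOOO,,,,,OOOOOOO...OOOOOOO
,####+,,.+.OOOOO,    ...,OOOOO,..,OOOOOO
+####+O,.+,OOOO        ...,OOOO,..OOOOOO
#####,O,..OOOO          ..+++OOO..,OOOOO
####+O,...OOO            ..+++,O++.OOOOO
####,OO..,OO,             ..+++++++,OOOO
###+OOO..OOO.             ....+++++.OOOO
###+OOO..OOO.              ....++++.OOOO
###+OO,.,OO,.              ......++.OOOO
###+,...OOO,.              ......++.OOOO
###++++,OOO..              ......++,OOOO
###++++.OOO .              ......+.OOOOO
##++....OOO,..            ......++.OOOOO
#+..     OOO..            ..
[... 1719 characters left out ...]
,,,
,,,++++..+#######++++++##,,,,,.+++++,,,,
,,,+++.. .+############,,,,,,...++++,,,,
,,,++..  ..+,,,,,#,,,,,,,,,,,. ..+++,,,,
,,,..    ..,,,,,,,,,,,,,,,,,,.  .+++,,,,
,,,..    ..,,,,,,,,,,,,,,,,,,.  .+++,,,,
,,,,.    ..,,,,,,,,,,,,,,,,,,.   .++,,,,
,,,,.     .,,,,,,,,,,,,,,,,,,..  .++,,,,
,,,,.     .,,,,,,,,,,,,,,,,,,..  ..++,,,
,,,,.     .,,,,,,,,,,,,,,,,,,,    ..+,,,
,,,,.     .,,,,,,,,,,,,,,,,,,.     ..,,,
,,,,.     .,,,,,,,,,,,,,,,,,,.      .,,,
,,,,.     .,,,,,,,,,,,,,,,,,,.      .,,,
,,,,.     .,,,,,,,,,,,,,,,,,..      .,,,
,,,,.     .,,,,,,,,,,,,,,,,,.      ..,,,
,,,,.     .,,,,,,,,,,,,,,,,,.      .,,,,
,,,,.     .,,,,,,,,,,,,,,,,.       .,,,,
,,,,.     .+,,,,,,,,,,,,,,,.      ..,,,,
```

```bash
cat > rfit2.py <<'E'
from rfit import *
from fit import circ
st=robot.sense();p=np.array(st["tcp_pos"]);R=np.array(st["tcp_rot"]);ft=-R[:2,0];ly=np.array([-ft[1],ft[0]])
x0,y0=map(float,sys.argv[1].split(","));z=p[2]-.0145
for nm in("top","scene"):
    s=robot.snapshot(nm);H,S,V=[gaussian_filter(c.astype(float),.3) for c in cv2.split(cv2.cvtColor(s["frame"],cv2.COLOR_BGR2HSV))]
    C=S+1.2*np.abs(V-(130 if nm=="top" else 105))
    def W(p,sp):
        M=model(sp);M=M[np.r_[0:26,34:60]];c,sn=np.cos(p[2]/10),np.sin(p[2]/10);return np.c_[p[0]/100+c*M[:,0]-sn*M[:,1],p[1]/100+sn*M[:,0]+c*M[:,1],0*M[:,0]+z]
    for sp in(.27,.31):
        def f(p):
            uv=np.array([proj(s,w) for w in W(p,sp)]);return np.minimum(map_coordinates(C,[uv[:,1],uv[:,0]],order=1),120).mean()
        best=None
        for dx in(-.3,.3):
            i=np.array([x0*100+.32+dx,y0*100+dx,-1.4]);r=minimize(f,i,method="Nelder-Mead",options=dict(initial_simplex=np.array([i]+[i+d for d in np.diag([.3,.3,.5])]),xatol=.002,fatol=.01))
            if best is None or r.fun<best.fun: best=r
        q=best.x/[100,100,10];e=q[:2]-.0032*np.array([np.cos(q[2]),np.sin(q[2])]);d=e-p[:2]
        print(nm,sp,q,"eye",e,round(best.fun,1),"fwd",round(d@ft,4),"left",round(d@ly,4))
E
python3 rfit2.py .6057,.1341
```

```text
top 0.27 [ 0.6098  0.1327 -0.1837] eye [0.6067 0.1333] 45.7 fwd 0.131 left -0.0
top 0.31 [ 0.6093  0.1326 -0.1973] eye [0.6062 0.1332] 41.7 fwd 0.1305 left -0.0002
scene 0.27 [ 0.6103  0.1325 -0.1763] eye [0.6072 0.133 ] 26.1 fwd 0.1315 left -0.0002
scene 0.31 [ 0.6095  0.1325 -0.1563] eye [0.6063 0.133 ] 24.1 fwd 0.1307 left -0.0004
```

Emit:
apply_moves(
  plan=[
    [0.003,0.004,0,0],
    [0,0,0.016,0],
    [0,0,0.016,0],
    [0,0,0,0],
  ],
)

```text
t: 25.18
tcp_pos: [0.4762, 0.1542, 0.1181]
tcp_rot: [[-0.988, 0.152, -0.001], [0.152, 0.988, -0.0], [0.001, -0.0, -1.0]]
force: [0.6, 0.2, -0.2]
opening: 0.0289
grasp_force: 40.7
```

Emit:
apply_moves(
  plan=[
    [0,0,0.012,0],
    [0,0,0.012,0],
    [0,0,0,0],
  ],
)

```text
t: 25.55
tcp_pos: [0.4763, 0.1542, 0.1123]
tcp_rot: [[-0.988, 0.152, -0.0], [0.152, 0.988, -0.0], [0.0, -0.0, -1.0]]
force: [0.5, -1.0, -1.3]
opening: 0.0286
grasp_force: 40.7
```

```bash
python3 go.py; python3 rfit2.py .6057,.1341
```

```text
t 25.55 tcp [0.4763 0.1542 0.1123] yaw 81.27 tilt [-0.0004 -0.0002] open 0.0286 F [ 0.54 -0.98 -1.27] M [ 0.04  0.06 -0.  ] gf 40.7
top 0.27 [ 0.6086  0.1338 -0.2289] eye [0.6055 0.1345] 39.5 fwd 0.1307 left 0.0002
top 0.31 [ 0.6023  0.1372 -0.1518] eye [0.5991 0.1377] 59.6 fwd 0.124 left 0.0023
scene 0.27 [ 0.6091  0.1334 -0.1247] eye [0.6059 0.1338] 30.2 fwd 0.1312 left -0.0005
scene 0.31 [ 0.6084  0.1335 -0.1568] eye [0.6052 0.134 ] 27.2 fwd 0.1306 left -0.0004
```

Emit:
apply_moves(
  plan=[
    [0,0,0.012,0],
    [0,0,0.012,0],
    [0,0,0.008,0],
    [0,0,0,0],
  ],
)

```text
t: 26.15
tcp_pos: [0.4763, 0.1542, 0.1043]
tcp_rot: [[-0.988, 0.152, -0.0], [0.152, 0.988, -0.0], [0.0, -0.0, -1.0]]
force: [0.3, 0.0, -0.7]
opening: 0.0288
grasp_force: 40.7
```

Emit:
apply_moves(
  plan=[
    [0,0,0.008,0],
    [0,0,0,0],
    [0,0,0,0],
    [0,0,0,0],
  ],
)

```text
t: 26.65
tcp_pos: [0.4765, 0.1543, 0.1026]
tcp_rot: [[-0.988, 0.152, 0.0], [0.152, 0.988, 0.0], [-0.0, 0.0, -1.0]]
force: [-0.3, 0.4, -0.7]
opening: 0.0293
grasp_force: 40.7
```

```bash
python3 go.py; python3 rfit2.py .6057,.1341; python3 col.py .602,.134,.0877,.03
```

```text
t 26.65 tcp [0.4765 0.1543 0.1026] yaw 81.27 tilt [0.0001 0.0001] open 0.0293 F [-0.33  0.41 -0.74] M [ 0.04  0.04 -0.  ] gf 40.7
top 0.27 [ 0.6088  0.1338 -0.1015] eye [0.6056 0.1341] 44.7 fwd 0.1307 left -0.0004
top 0.31 [ 0.6083  0.1337 -0.1149] eye [0.6052 0.134 ] 44.7 fwd 0.1303 left -0.0005
scene 0.27 [ 0.6085  0.1333 -0.176 ] eye [0.6054 0.1339] 38.7 fwd 0.1305 left -0.0007
scene 0.31 [ 0.6082  0.1335 -0.1211] eye [0.605  0.1339] 37.2 fwd 0.1302 left -0.0007
top 1.5mm cells, centre 20
bb,+#####+OOOOOOOOOOOOOOOOOOOOOO,#######
b,+#####+OOOOOOOOOOOOOOOOOOOOOOOOO+#####
,+#####+OOOOOOOOOOOOOOOOOOOOOOOOOOO,####
+#####,OOOOOOOOO,,,OOOOOOOOOOOOOOOOO,###
#####+OOOOOO,,,........,OOOOOOOOOOOOO+##
####+OOOOOO....++++........,OOOOOOOOOO##
###+OOOOO,..+..........++++...OOOOOOOO+#
###,OOOO,...............++.....,OOOOOOO#
##+OOOOO....        ....,OO,....OOOOOOOO
##,OOOO,...          ...+++OOO,+,OOOOOOO
##OOOOO.+.            ...+++OO,++OOOOOOO
#+OOOO,.+.             ...+++,,+++OOOOOO
#,OOOO,..               ....+++,++OOOOOO
#OOOOO,..               .....++,++OOOOOO
+OOOOO,..                ....
[... 2005 characters left out ...]
###
##++++...OO                 ..,,#######,
###+++...,O                  ..++######,
###++.   ,O,                 ..++#####,,
###+.     O,                 ..++####,,,
###.     ,OO                ...++###,,,,
###.     ,OO                ....++##,,,,
,##+     .,O..             .+.. .++,,,,,
,,+.     .###+.           .++.  .++,,,,,
,,+.     +####++.        .+##+  ...+,,,,
,,,.     +######+...  ...+###+   ...,,,,
,,,.     .########+++++++##++.     ..,,,
,,,,.    .+##############,,,.      .+,,,
,,,.     .+,,,,,,,,#,,,,,,,,.      .+,,,
,,,.     .,,,,,,,,,,,,,,,,,.       .,,,,
,,,,     .,,,,,,,,,,,,,,,,,.      ..,,,,
,,,,     ..,,,,,,,,,,,,,,,,.      .,,,,,
,,,.     .,,,,,,,,,,,,,,,,,.      .,,,,,
```

Emit:
apply_moves(
  plan=[
    [0,0,0.004,0],
    [0,0,0,0],
    [0,0,0,0],
    [0,0,0,0],
    [0,0,0,0],
  ],
)

```text
t: 27.48
tcp_pos: [0.4764, 0.1543, 0.1016]
tcp_rot: [[-0.988, 0.152, 0.0], [0.152, 0.988, 0.0], [0.0, 0.0, -1.0]]
force: [-0.1, -0.2, -1.1]
opening: 0.0283
grasp_force: 40.7
```

```bash
python3 go.py; python3 rfit2.py .6057,.1341; python3 go.py; python3 -c "
from station import robot;print(robot.close_job())"
```

```text
t 27.48 tcp [0.4764 0.1543 0.1016] yaw 81.28 tilt [0.     0.0001] open 0.0283 F [-0.12 -0.2  -1.08] M [-0.01  0.04 -0.03] gf 40.7
top 0.27 [ 0.6089  0.1338 -0.1053] eye [0.6057 0.1342] 43.9 fwd 0.1309 left -0.0003
top 0.31 [ 0.6086  0.1338 -0.1161] eye [0.6054 0.1342] 42.8 fwd 0.1305 left -0.0003
scene 0.27 [ 0.6084  0.1333 -0.1415] eye [0.6052 0.1338] 39.6 fwd 0.1304 left -0.0008
scene 0.31 [ 0.6077  0.1333 -0.1185] eye [0.6045 0.1337] 38.5 fwd 0.1297 left -0.001
t 27.57 tcp [0.4765 0.1543 0.1016] yaw 81.28 tilt [0.0001 0.0001] open 0.0287 F [-0.13  0.65 -1.23] M [-0.01 -0.01  0.02] gf 40.7
the job is handed in; nothing more can be done
None
```

The job is handed in at about 27.6 s, with no verdict returned: the plug is home and released, and the pliers hold the spread ring about 1 mm off the spindle axis, an estimated 0.6 mm above mid-groove, with no contact force felt at the wrist.

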